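Close the specimen jars with their own lids

TASK

The specimens have been examined: close the four open glass jars. Put each of the four wooden lids on the jar whose mouth it fits, largest lid on largest jar and so on down to the smallest, plug down in the mouth so that the flange sits flat on the rim all round. Leave the jars standing where they are, and do not disturb the Petri dish and the rubber stopper that lie among them.

Things in the scene. Friction and masses are not known exactly. Their poses are not given: they have to be found in the camera images.
- lid_xl_centre (a point): the largest of four loose turned wooden lids, lying knob up on the bench. 48 mm tall: from below a cork plug 12 mm deep (66 mm diameter, tapering to 60 mm at its foot), a flange 82 mm in diameter and 8 mm thick, and on top a straight round knob 22 mm in diameter and 28 mm tall. The point lies on its axis half-way up, 24 mm above the foot of the plug; the middle of the knob is 10 mm above the point, the top of the flange 4 mm below it; z up the axis
- lid_l_centre (a point): the second largest of four loose turned wooden lids, lying knob up on the bench. 48 mm tall: from below a cork plug 12 mm deep (54 mm diameter, tapering to 48 mm at its foot), a flange 70 mm in diameter and 8 mm thick, and on top a straight round knob 22 mm in diameter and 28 mm tall. The point lies on its axis half-way up, 24 mm above the foot of the plug; the middle of the knob is 10 mm above the point, the top of the flange 4 mm below it; z up the axis
- lid_m_centre (a point): the third largest of four loose turned wooden lids, lying knob up on the bench. 48 mm tall: from below a cork plug 12 mm deep (42 mm diameter, tapering to 36 mm at its foot), a flange 58 mm in diameter and 8 mm thick, and on top a straight round knob 22 mm in diameter and 28 mm tall. The point lies on its axis half-way up, 24 mm above the foot of the plug; the middle of the knob is 10 mm above the point, the top of the flange 4 mm below it; z up the axis
- lid_s_centre (a point): the smallest of four loose turned wooden lids, lying knob up on the bench. 48 mm tall: from below a cork plug 12 mm deep (30 mm diameter, tapering to 24 mm at its foot), a flange 46 mm in diameter and 8 mm thick, and on top a straight round knob 22 mm in diameter and 28 mm tall. The point lies on its axis half-way up, 24 mm above the foot of the plug; the middle of the knob is 10 mm above the point, the top of the flange 4 mm below it; z up the axis
- jar_xl_mouth (a point): the largest of four open glass jars of dry specimens, loose (550 g or so), upright. Mouth 72 mm in inner diameter with a 4 mm thick glass wall, body 92 mm in diameter, height 100 mm. The point is the centre of the mouth at the level of the rim; z up. Its own lid's point lies 12 mm above this one when the flange sits flat on the rim
- jar_l_mouth (a point): the second largest of four open glass jars of dry specimens, loose (420 g or so), upright. Mouth 60 mm in inner diameter with a 4 mm thick glass wall, body 80 mm in diameter, height 92 mm. The point is the centre of the mouth at the level of the rim; z up. Its own lid's point lies 12 mm above this one when the flange sits flat on the rim
- jar_m_mouth (a point): the third largest of four open glass jars of dry specimens, loose (300 g or so), upright. Mouth 48 mm in inner diameter with a 4 mm thick glass wall, body 68 mm in diameter, height 84 mm. The point is the centre of the mouth at the level of the rim; z up. Its own lid's point lies 12 mm above this one when the flange sits flat on the rim
- jar_s_mouth (a point): the smallest of four open glass jars of dry specimens, loose (200 g or so), upright. Mouth 36 mm in inner diameter with a 4 mm thick glass wall, body 56 mm in diameter, height 76 mm. The point is the centre of the mouth at the level of the rim; z up. Its own lid's point lies 12 mm above this one when the flange sits flat on the rim
- petri: closed glass Petri dish, 90 mm in diameter, 18 mm tall, loose, lying among the jars and lids; origin at the centre of its underside
- stopper: black rubber stopper, a cone 28 mm at the foot and 36 mm at the top, 28 mm tall, loose, standing among the jars and lids; it belongs to none of the jars. Origin at the centre of its underside
Things that resemble listed ones, but are neither listed nor needed, are in the scene too. Leave any blue, purple or red look-alike of the part that bears lid_m_centre alone.

How it is judged:
By the outcome, as a careful person would: the job done as asked, in the order asked, and still so for the second after the job is handed in, with the robot touching nothing.
It also fails if it takes over 109 s, if anything falls off the work surface, if the arm or the gripper's body presses on something with over 40 N, if the wrist force passes 120 N, or if a joint passes its speed limit or range.

ROBOT

A 6-joint arm with a two-finger parallel gripper is mounted at the origin on the work surface. World frame = base frame: x ahead of the robot, y to its left, z up, the work surface at z = 0. Lengths are in m, angles in rad, forces in N, time in s.
With the tool pointing down it reaches from about 0.3 to 0.75 m from the base axis. Payload 8.5 kg.
Tool frame: the origin (TCP) lies midway between the tips of the shut fingers; the grasp point (between the pads) lies 19 mm behind it; y points along the fingers, x is the direction in which the jaws open and shut, and the axes are right-handed (so a half turn about y gives the same grasp; the last joint's range is limited). The gripper opens to 88 mm and grips with 3 to 60 N. Pads are 18 mm wide; open, the fingers measure 123 mm over their backs; the gripper's body (75 mm by 187 mm) begins 45 mm behind the grasp point.
Start: joints at [-1.346, 0.381, 1.297, -0, 1.464, -0.215], TCP at [0.234, -0.498, 0.211] pointing down, gripper open.
Joint ranges: [-3.11, 3.11], [-0.89, 2.33], [0.22, 2.48], [-1.42, 4.56], [0.17, 2.85], [-2.88, 2.88]. Speed limits (rad/s): [2.39, 2.39, 3.14, 3.14, 3.14, 3.14].

INTERFACE

Orientations are given as a 3x3 rotation matrix whose columns are the frame's x, y, z axes.
In Python, from station import manip gives the robot as it stands.
- The arm moves only by the tool apply_moves, never from a script. Its argument "increments" is one flat list of numbers, 5 for each row, row after row: the opening in per cent of the stroke, from 0 (shut) to 100 (fully open), then the shift along the tool's x, y, z in mm, then the turn about the tool's y in rad. In form: [jaw, tx, ty, tz, roll, jaw, tx, ty, tz, roll, ...]. A call has 1 to 20 rows; each row shifts and turns the commanded pose from where the row before left it, along the tool's axes as they then stand; what a row does not reach is not made up. A row lasts 1/12 s, in which the tool goes at most 41.7 mm and 7.16 degrees, less where a joint would pass 70% of its speed; a pose out of reach is approached as far as the arm can. A call with a gripper value outside its range is refused whole. The fingers move at their own pace and stop on an object; the grip force is fixed at half the most. Time passes only in rows, so rows that do not move let the fingers close. It gives the time, the measured TCP pose, the force and the opening at its end, in the units of the state.
- manip.get_state(): the state, without advancing time (a new reading comes with each control period).
- manip.get_image(name): name is "scene" or "side" or "wrist"; returns a dict with "color" (384x512x3 uint8, red, green, blue), "fx", "fy", "cx", "cy" (pixels), "xyz" and "rotation" of the camera in the world. Camera axes: x right, y down, z forward; pixel columns grow to the right and rows downward; lengths in m; the calibration is good to about 2 mm. The wrist camera is an equidistant fisheye: a pixel r from the principal point sees the ray r / f radians off the axis. A picture is of the moment at which its call begins. There is no depth.
- manip.finish_job(): hands the job in, once; it reports no verdict.
The state is a dict: "t": time; "joint_pos": joint angles; "qvel": joint speeds; "effort": joint torques, N m; "tcp_pos": TCP position; "eef_rot": TCP orientation; "force": force on the tool from outside, world axes, zero at the start; "torque": the same for the moment, N m; "finger_gap": finger opening in m.
Only numpy, scipy, OpenCV 4.12 (cv2) and the standard library are available. Lean on these libraries where they do the work, as an engineer would, in place of code of your own. Each camera call takes 0.05 s, during which the arm holds its last target.

## Working session

There is one attempt and no reset: what is moved stays moved. The work goes in short steps, Python scripts to look and compute and a tool call to move; the robot and the scene stay as the last step left them, time stands still between calls to the robot, and variables do not carry over. Pictures are saved under pics/ and viewed, and the job is handed in when it is done.

Besides the shell and the picture viewer there is one more tool, called after "Call:" as name(argument=value, ...) on one line, values as JSON. apply_moves: Moves the arm, as the interface text tells. Its arguments: {"type":"object","properties":{"increments":{"type":"array","items":{"type":"number"}}},"required":["increments"]}

```bash
mkdir -p pics; ls; cat > h.py <<'E'
import numpy as np, cv2
from station import manip
def snap(n,f):
    im=manip.get_image(n); cv2.imwrite(f'pics/{f}.png',im['color'][:,:,::-1]); np.save(f'pics/{f}.npy',im,allow_pickle=True); return im
def load(f): return np.load(f'pics/{f}.npy',allow_pickle=True).item()
def ray(im,u,v,fish=False):
    x=(u-im['cx'])/im['fx'];y=(v-im['cy'])/im['fy']
    if fish:
        r=np.hypot(x,y); d=np.array([np.sin(r)*x/max(r,1e-9),np.sin(r)*y/max(r,1e-9),np.cos(r)])
    else: d=np.array([x,y,1.])
    return np.array(im['rotation'])@d
def atz(im,u,v,z,fish=False):
    d=ray(im,u,v,fish);o=np.array(im['xyz']);return o+d*(z-o[2])/d[2]
def proj(im,P,fish=False):
    p=np.array(im['rotation']).T@(np.array(P)-np.array(im['xyz']))
    if fish:
        r=np.hypot(p[0],p[1]);a=np.arctan2(r,p[2]);return np.array([im['cx']+im['fx']*a*p[0]/r,im['cy']+im['fy']*a*p[1]/r])
    return np.array([im['cx']+im['fx']*p[0]/p[2],im['cy']+im['fy']*p[1]/p[2]])
E
python3 - <<'E'
from h import *
s=manip.get_state();print(s['t'],s['tcp_pos'],np.round(s['eef_rot'],3),s['finger_gap'],s['force'])
for n in ['scene','side','wrist']:
    im=snap(n,n+'0');print(n,im['xyz'],np.round(im['rotation'],3).tolist(),im['fx'],im['cx'],im['cy'])
E
```

```text
pics
0.0 [ 0.23407214 -0.49735497  0.21075389] [[ 0.426 -0.     0.905]
 [-0.905  0.001  0.426]
 [-0.001 -1.     0.   ]] 0.08812806247751305 [ 0.36396044 -0.11311594 -0.35706437]
scene [0.97078668 0.56431528 0.70480755] [[-0.789, 0.384, -0.479], [0.614, 0.497, -0.613], [0.003, -0.778, -0.628]] 385.5435273263613 263.6549610704211 193.51383791653112
side [ 0.45967643 -0.76345688  0.49404203] [[0.998, -0.046, 0.041], [-0.058, -0.472, 0.879], [-0.021, -0.88, -0.474]] 377.1313740528106 256.2074414093001 186.9535158869393
wrist [ 0.30377742 -0.46415565  0.38232714] [[0.425, -0.864, -0.27], [-0.905, -0.406, -0.126], [-0.001, 0.298, -0.955]] 297.3186396354542 256.568739188642 192.07281008461078
```

View pics/scene0.png

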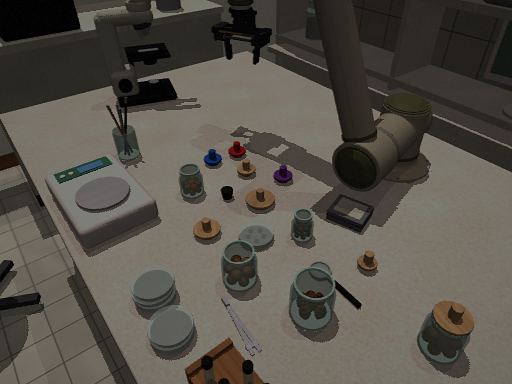

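View pics/side0.png

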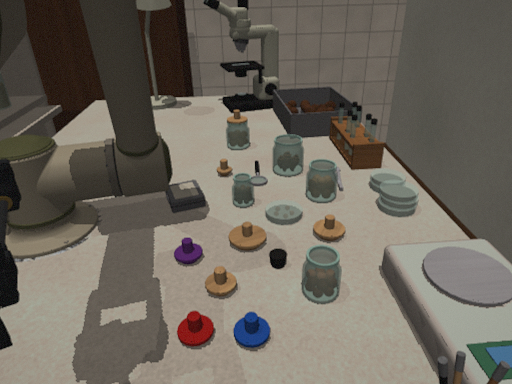

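View pics/wrist0.png

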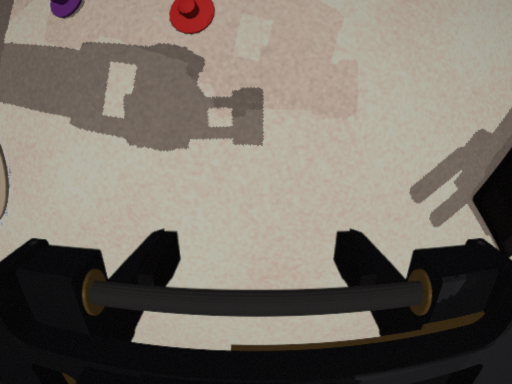

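```bash
python3 - <<'E'
import cv2
a=cv2.imread('pics/scene0.png');b=cv2.imread('pics/side0.png')
def crop(i,x,y,w,h,s,n):
    c=cv2.resize(i[y:y+h,x:x+w],None,fx=s,fy=s,interpolation=cv2.INTER_CUBIC)
    for k in range(0,w,20): cv2.putText(c,str(x+k),(k*s,10),0,.35,(0,0,255),1);cv2.line(c,(k*s,12),(k*s,18),(0,0,255),1)
    for k in range(20,h,20): cv2.putText(c,str(y+k),(0,k*s+4),0,.35,(0,0,255),1);cv2.line(c,(24,k*s),(30,k*s),(0,0,255),1)
    cv2.imwrite(f'pics/{n}.png',c)
crop(a,170,145,130,120,5,'sA'); crop(a,210,200,190,140,4,'sB')
crop(b,170,170,190,130,4,'dA'); crop(b,210,120,140,130,5-1,'dB')
E
```

```text
(no output)
```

View pics/sA.png

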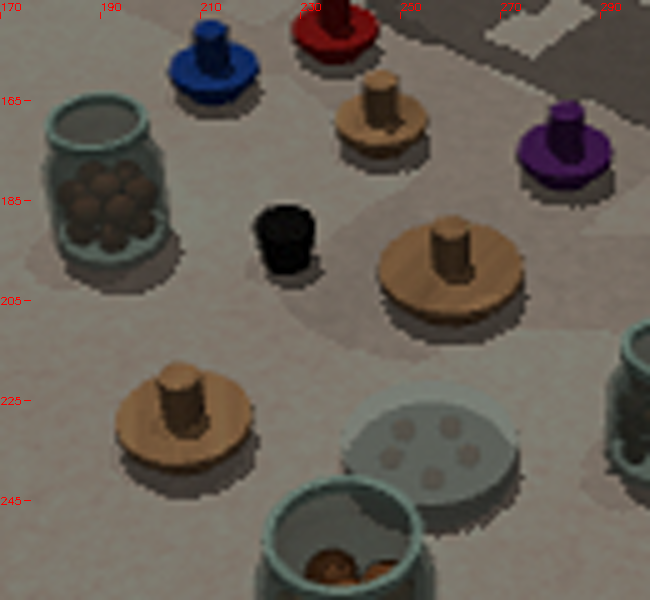

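View pics/sB.png

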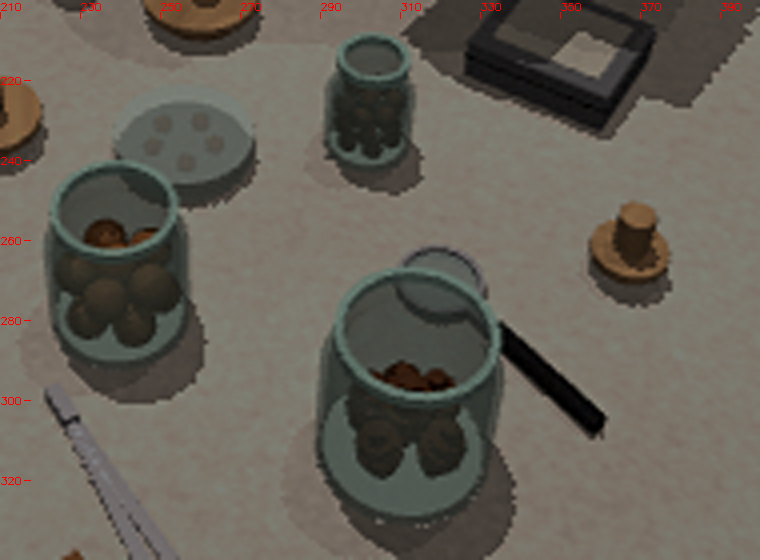

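View pics/dA.png

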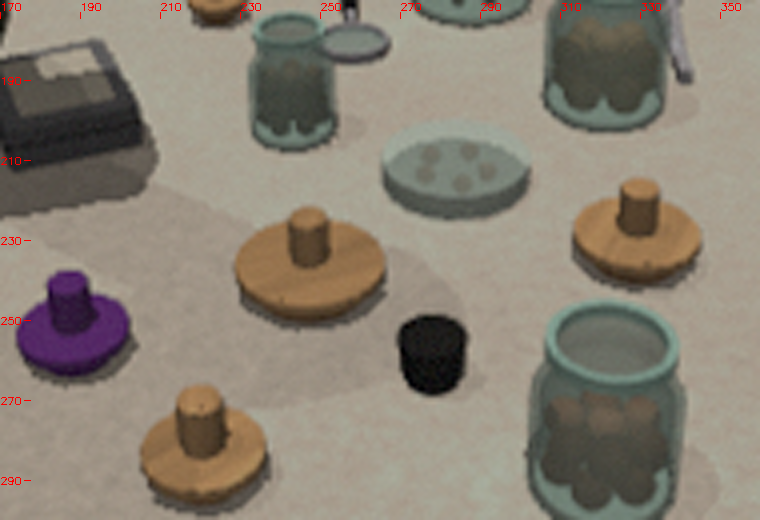

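View pics/dB.png

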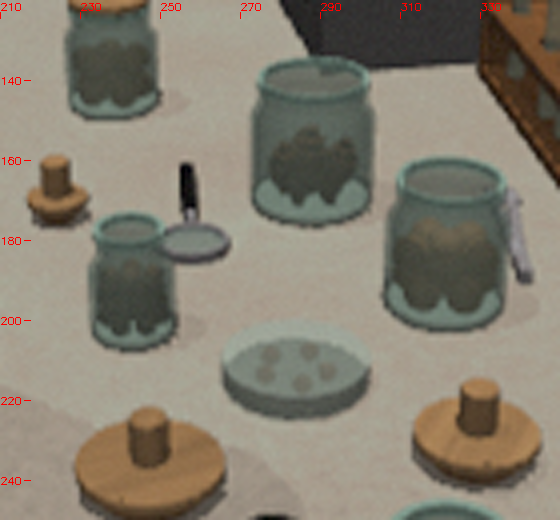

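```bash
python3 - <<'E'
from h import *
A=load('scene0');B=load('side0')
pts=dict(jarM=((189.7,169.6),(322.9,255.2),.084),lidM=((246.2,160.6),(220.5,268.8),.048),lidXL=((260.2,189.6),(247.2,224.2),.048),lidL=((206.2,219.2),(330,216.8),.048),
jarL=((238.6,252),(323,165.5),.092),jarXL=((314.4,284),(288.4,140),.1),jarS=((303.2,214.6),(242.5,177.5),.076),lidS=((369.2,252.5),(223.8,160.5),.048),stopper=((227.2,188.4),(278,252.5),.028),petri=((256,234.5),(284,211),.018))
for k,(a,b,z) in pts.items():
    pa=atz(A,*a,z);pb=atz(B,*b,z)
    # triangulate
    d1=ray(A,*a);d1/=np.linalg.norm(d1);d2=ray(B,*b);d2/=np.linalg.norm(d2)
    M=np.stack([d1,-d2],1);t=np.linalg.lstsq(M,B['xyz']-A['xyz'],rcond=None)[0]
    q1=A['xyz']+t[0]*d1;q2=B['xyz']+t[1]*d2
    print(k,np.round(pa[:2],4),np.round(pb[:2],4),'mean',np.round((pa+pb)[:2]/2,4),'tri',np.round((q1+q2)/2,4),round(np.linalg.norm(q1-q2),4), 'r',round(np.hypot(*((pa+pb)[:2]/2)),3))
E
```

```text
jarM [ 0.5948 -0.2496] [ 0.5941 -0.2591] mean [ 0.5945 -0.2544] tri [ 0.5941 -0.2543  0.0806] 0.0026 r 0.647
lidM [ 0.4143 -0.2337] [ 0.4168 -0.2372] mean [ 0.4156 -0.2354] tri [ 0.4153 -0.2347  0.0469] 0.0032 r 0.478
lidXL [ 0.467  -0.0954] [ 0.4696 -0.0997] mean [ 0.4683 -0.0975] tri [ 0.4681 -0.0964  0.0468] 0.0035 r 0.478
lidL [ 0.6466 -0.0833] [ 0.6489 -0.0873] mean [ 0.6477 -0.0853] tri [ 0.6478 -0.0847  0.0469] 0.0035 r 0.653
jarL [0.6674 0.0905] [0.6666 0.0785] mean [0.667  0.0845] tri [0.6672 0.0874 0.0883] 0.0031 r 0.672
jarXL [0.6031 0.2545] [0.6014 0.2403] mean [0.6022 0.2474] tri [0.6019 0.2523 0.0959] 0.0025 r 0.651
jarS [0.4653 0.0744] [0.4649 0.064 ] mean [0.4651 0.0692] tri [0.4641 0.072  0.0727] 0.0023 r 0.47
lidS [0.411  0.2402] [0.4144 0.2333] mean [0.4127 0.2367] tri [0.4124 0.2396 0.0466] 0.0042 r 0.476
stopper [ 0.5224 -0.1771] [ 0.5268 -0.1746] mean [ 0.5246 -0.1758] tri [ 0.5251 -0.1755  0.0295] 0.0032 r 0.553
petri [0.5626 0.0119] [ 0.5594 -0.0071] mean [0.561  0.0024] tri [0.5597 0.0058 0.0106] 0.0029 r 0.561
```

Call:
apply_moves(increments=[50,0,0,0,0.11,50,0,0,0,0.11,50,0,0,0,0.11,50,0,0,0,0.11,50,-28,0,16,0,50,-28,0,16,0,50,-28,0,16,0,50,-28,0,16,0,50,-28,0,16,0,50,-28,0,16,0,50,-28,0,16,0,50,-28,0,16,0,50,-28,0,16,0,50,-28,0,16,0,50,-28,0,16,0,50,-28,0,16,0,50,-28,0,16,0,50,0,0,0,0])

```text
t: 1.65
tcp_pos: [0.4436, -0.1297, 0.2113]
eef_rot: [[0.004, 0.0, 1.0], [-1.0, 0.001, 0.004], [-0.001, -1.0, 0.0]]
force: [0.1, -0.2, -0.8]
finger_gap: 0.0441
```

```bash
python3 - <<'E'
from h import *
s=manip.get_state();print(s['t'],s['tcp_pos'],np.round(s['eef_rot'],3).tolist(),s['finger_gap'],s['force'],s['joint_pos'])
im=snap('wrist','w1');print(im['xyz'],np.round(im['rotation'],3).tolist())
print(proj(im,[.468,-.0965,.048],True),proj(im,s['tcp_pos'],True))
c=cv2.resize(cv2.imread('pics/w1.png'),(768,576));cv2.imwrite('pics/w1b.png',c)
E
```

```text
1.65 [ 0.44362203 -0.12973257  0.21128062] [[0.004, 0.0, 1.0], [-1.0, 0.001, 0.004], [-0.001, -1.0, 0.0]] 0.044100093821209455 [ 0.11841555 -0.20305925 -0.76589052] [-5.42316907e-01  2.26522473e-01  1.52606535e+00  1.26447044e-03
  1.38935934e+00  1.02388118e+00]
[ 0.52052806 -0.12898325  0.38278673] [[0.003, -0.955, -0.298], [-1.0, -0.004, -0.0], [-0.001, 0.298, -0.955]]
[228.18225211 148.39918771] [257.60353376 227.42930444]
```

View pics/w1b.png

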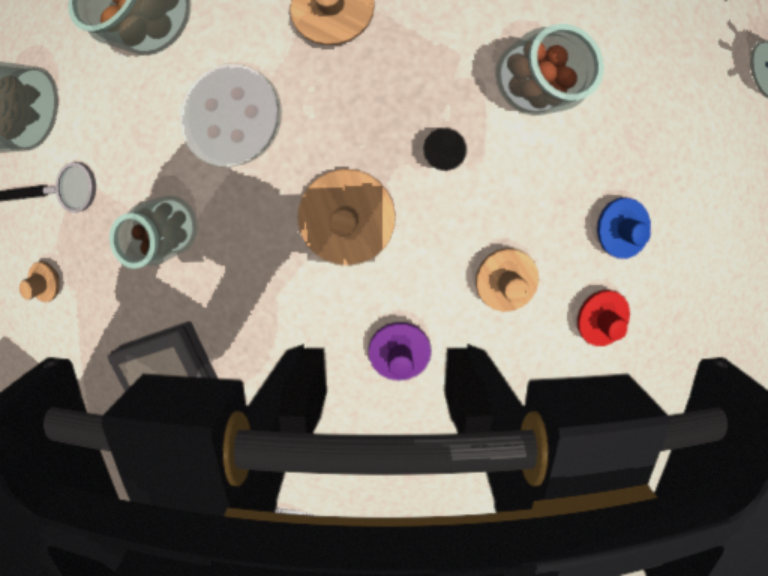

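```bash
python3 - <<'E'
import cv2
a=cv2.imread('pics/w1.png')
def crop(i,x,y,w,h,s,n):
    c=cv2.resize(i[y:y+h,x:x+w],None,fx=s,fy=s,interpolation=cv2.INTER_CUBIC)
    for k in range(0,w,20): cv2.putText(c,str(x+k),(k*s,10),0,.35,(0,0,255),1);cv2.line(c,(k*s,12),(k*s,18),(0,0,255),1)
    for k in range(20,h,20): cv2.putText(c,str(y+k),(0,k*s+4),0,.35,(0,0,255),1);cv2.line(c,(24,k*s),(30,k*s),(0,0,255),1)
    cv2.imwrite(f'pics/{n}.png',c)
crop(a,0,0,200,150,4,'wA'); crop(a,190,0,220,150,3,'wB')
crop(a,180,100,200,100,4,'wC')
crop(a,0,120,120,90,4,'wD')
E
```

```text
(no output)
```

View pics/wA.png

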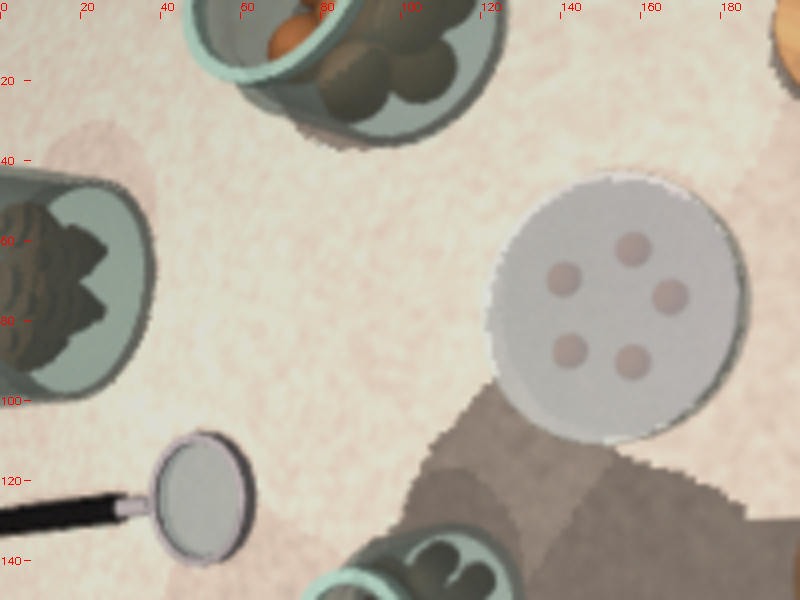

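View pics/wB.png

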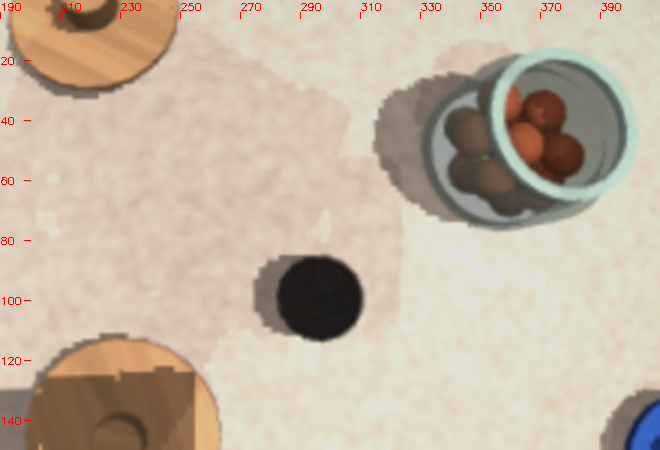

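View pics/wC.png

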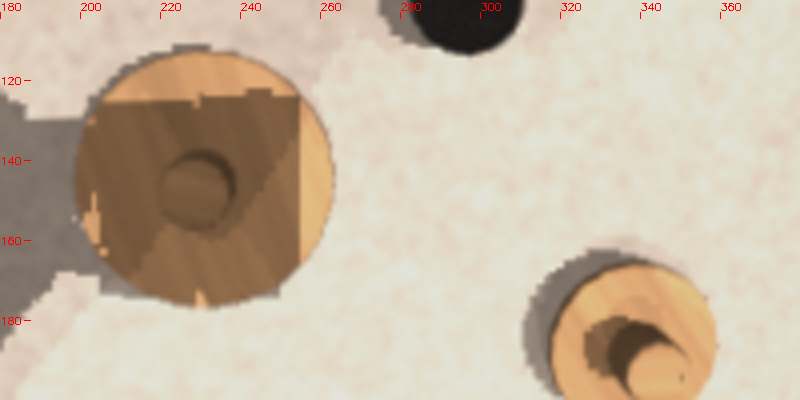

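View pics/wD.png

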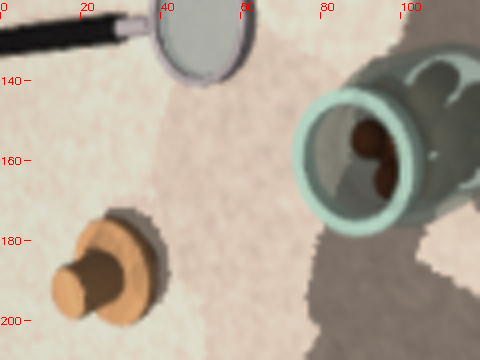

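```bash
python3 - <<'E'
from h import *
A=load('w1')
for n,u,v,z in [('XLknob',228.8,149,.048),('XLfl',231.1,144.8,.02),('Mknob',344,193,.048),('Sknob',17.3,192.5,.048),('jarS',88.5,160.5,.076),('jarM',377.8,41.5,.084),('stopper',190+320/3,298/3,.028)]: print(n,np.round(atz(A,u,v,z,True),4))
E
```

```text
XLknob [ 0.4673 -0.0972  0.048 ]
XLfl [ 0.4681 -0.0975  0.02  ]
Mknob [ 0.4152 -0.2353  0.048 ]
Sknob [0.414  0.2362 0.048 ]
jarS [0.4629 0.0686 0.076 ]
jarM [ 0.5916 -0.2544  0.084 ]
stopper [ 0.5246 -0.176   0.028 ]
```

Call:
apply_moves(increments=[50,-32.5,0,24.5,0,50,0,30,0,0,50,0,30,0,0,50,0,30,0,0,50,0,30,0,0,50,0,30,0,0,50,0,25,0,0,50,0,12,0,0,50,0,0,0,0])

```text
t: 2.45
tcp_pos: [0.4651, -0.1017, 0.022]
eef_rot: [[-0.001, -0.005, 1.0], [-1.0, 0.002, -0.001], [-0.002, -1.0, -0.005]]
force: [-0.2, -0.9, 0.8]
finger_gap: 0.0441
```

```bash
python3 - <<'E'
from h import *
im=snap('wrist','w2')
c=cv2.resize(cv2.imread('pics/w2.png')[100:292,128:384],(768,576));cv2.imwrite('pics/w2b.png',c)
E
```

```text
(no output)
```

View pics/w2b.png

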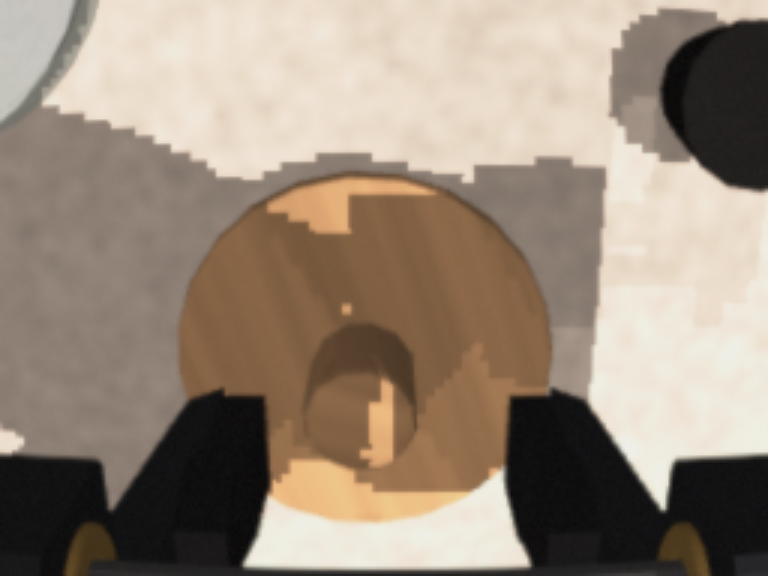

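Call:
apply_moves(increments=[50,-4.5,-1,3,0,50,0,0,0,0,0,0,0,0,0,0,0,0,0,0,0,0,0,0,0,0,0,0,0,0,0,0,0,0,0,0,0,0,0,0])

```text
t: 3.17
tcp_pos: [0.4698, -0.0967, 0.0254]
eef_rot: [[-0.0, 0.0, 1.0], [-1.0, -0.0, -0.0], [0.0, -1.0, 0.0]]
force: [-0.3, 1.1, 0.4]
finger_gap: 0.006
```

```bash
python3 - <<'E'
from h import *
s=manip.get_state();print(s['t'],s['tcp_pos'],s['finger_gap'],s['force'])
im=snap('wrist','w3')
c=cv2.resize(cv2.imread('pics/w3.png')[100:292,128:384],(768,576));cv2.imwrite('pics/w3b.png',c)
im=snap('side','s3');cv2.imwrite('pics/s3b.png',cv2.resize(cv2.imread('pics/s3.png')[130:290,160:370],None,fx=3.5,fy=3.5))
s=manip.get_state();print(s['t'],s['tcp_pos'],s['finger_gap'],s['force'])
E
```

```text
3.1667 [ 0.46975856 -0.09672519  0.02542945] 0.006036996455795918 [-0.33336522  1.10878194  0.38952356]
3.2667 [ 0.46971576 -0.09669153  0.02535487] 0.0004428402034784202 [ 0.51576613  0.06180049 -0.07192965]
```

View pics/w3b.png

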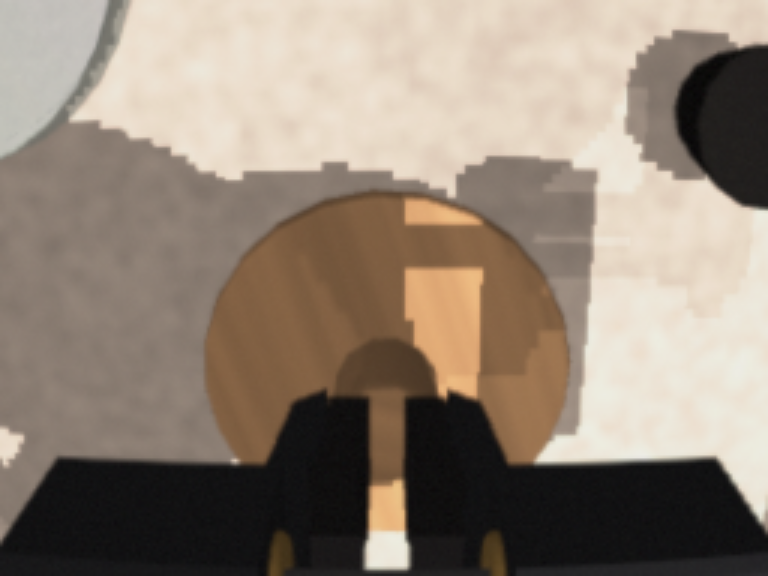

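View pics/s3b.png

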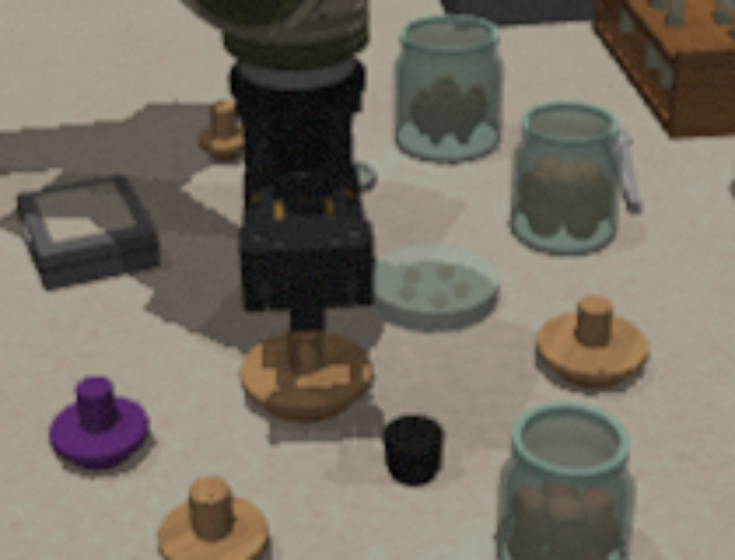

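```bash
python3 - <<'E'
from h import *
W=load('w3');S=load('s3')
for dz in [0,.01,.019,.03,.045,.064]:
    P=np.array([.4697,-.0967,.0254+dz])
    a=proj(W,P,True);b=proj(S,P); print(dz,a,((a-[128,100])*3).round(),((b-[160,130])*3.5).round())
for z in [0.02,.048]:
  a=proj(W,[.468,-.0972,z],True);b=proj(S,[.468,-.0972,z]);print(z,((a-[128,100])*3).round(),((b-[160,130])*3.5).round())
cv2.imwrite('pics/s3c.png',cv2.resize(cv2.imread('pics/s3.png')[180:260,220:300],None,fx=7,fy=7,interpolation=cv2.INTER_CUBIC))
E
```

```text
0 [257.58273076 227.47205997] [389. 382.] [306. 358.]
0.01 [257.6408126 234.2781967] [389. 403.] [306. 344.]
0.019 [257.69808986 241.01884836] [389. 423.] [305. 332.]
0.03 [257.77545369 250.1695826 ] [389. 451.] [305. 317.]
0.045 [257.89626108 264.56772543] [390. 494.] [304. 296.]
0.064 [258.08055484 286.7981994 ] [390. 560.] [303. 268.]
0.02 [391. 379.] [304. 365.]
0.048 [392. 440.] [302. 327.]
```

View pics/s3c.png

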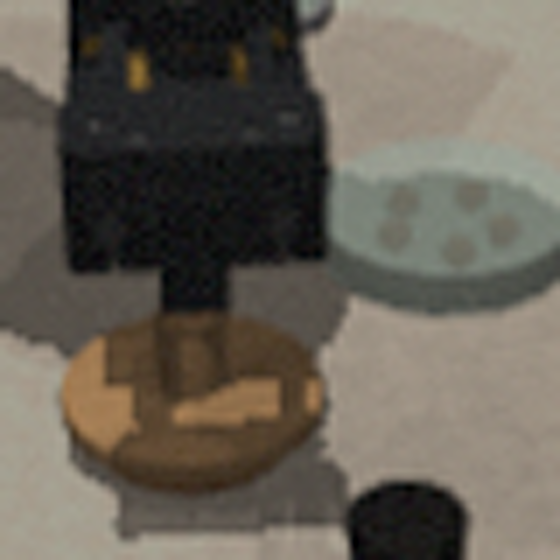

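Call:
apply_moves(increments=[50,0,0,0,0,50,0,0,0,0,50,0,0,0,0,50,0,0,0,0,50,0,0,0,0,50,0,0,0,0,50,0,0,-1.5,0,50,0,9,0,0,50,0,9,0,0,50,0,0,0,0])

```text
t: 4.1
tcp_pos: [0.4673, -0.0963, 0.0055]
eef_rot: [[-0.0, -0.003, 1.0], [-1.0, 0.001, -0.0], [-0.001, -1.0, -0.003]]
force: [-0.2, 0.7, 0.1]
finger_gap: 0.0441
```

```bash
python3 - <<'E'
from h import *
im=snap('side','s4');cv2.imwrite('pics/s4c.png',cv2.resize(cv2.imread('pics/s4.png')[180:260,210:310],None,fx=7,fy=7,interpolation=cv2.INTER_CUBIC))
im=snap('wrist','w4')
c=cv2.resize(cv2.imread('pics/w4.png')[100:292,128:384],(768,576));cv2.imwrite('pics/w4b.png',c)
E
```

```text
(no output)
```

View pics/s4c.png

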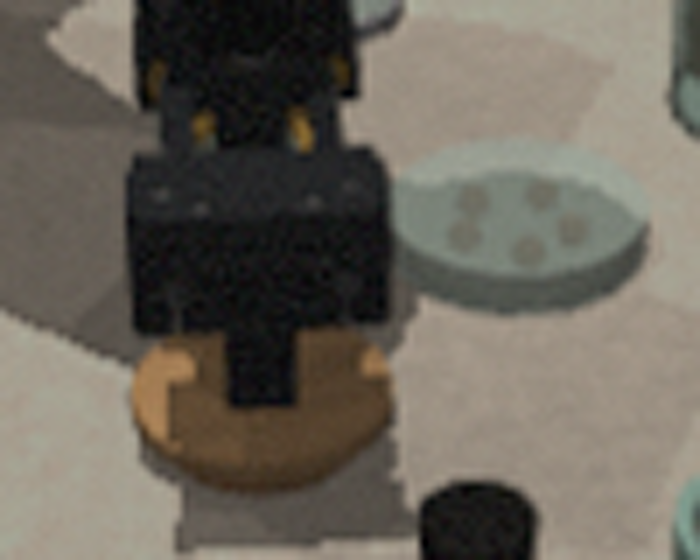

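View pics/w4b.png

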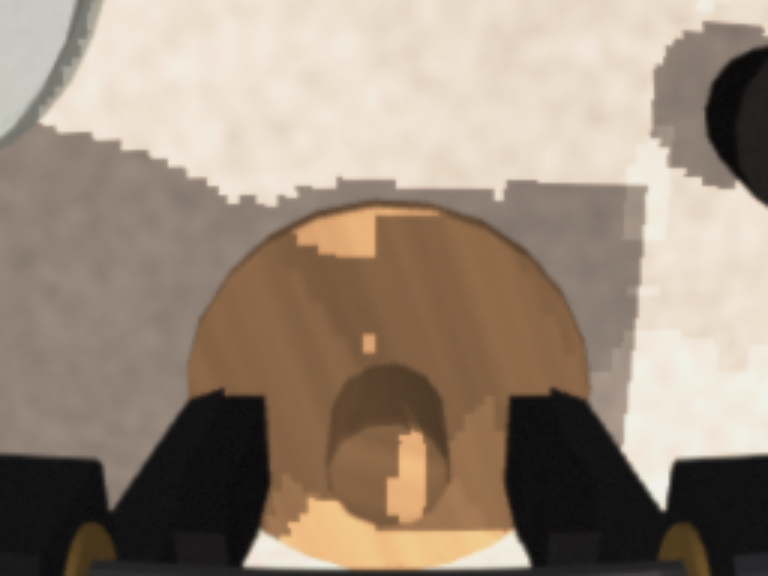

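```bash
python3 - <<'E'
from h import *
S=load('s4')
for y in (-.119,-.13):
  for z in (.02,.025,.03,.035): print(y,z,proj(S,[.4673,y,z]))
E
```

```text
-0.119 0.02 [246.90128802 240.49941521]
-0.119 0.025 [246.82240583 238.55803687]
-0.119 0.03 [246.74304843 236.60496334]
-0.119 0.035 [246.66321154 234.6400886 ]
-0.13 0.02 [247.09281257 243.66712376]
-0.13 0.025 [247.0135341 241.7112924]
-0.13 0.03 [246.93377209 239.74353217]
-0.13 0.035 [246.85352212 237.7637336 ]
```

Call:
apply_moves(increments=[0,1,2,0.7,0,0,0,0,0,0,0,0,0,0,0,0,0,0,0,0,0,0,0,0,0,0,0,0,0,0])

```text
t: 4.7
tcp_pos: [0.469, -0.0977, 0.0054]
eef_rot: [[-0.0, 0.0, 1.0], [-1.0, -0.0, -0.0], [0.0, -1.0, 0.0]]
force: [-0.0, 0.1, -1.1]
finger_gap: 0.0209
```

Call:
apply_moves(increments=[0,0,-20,0,0,0,0,-35,0,0,0,0,-40,0,0,0,0,-40,0,0,0,0,-25,0,0,0,-31,0,12,0,0,-31,0,12,0,0,-31,0,12,0,0,-31,0,12,0,0,-31,0,12,0,0,-31,0,12,0,0,-31,0,12,0,0,-10,0,5,0,0,0,0,0,0,0,0,0,0,0])

```text
t: 5.95
tcp_pos: [0.5577, 0.129, 0.165]
eef_rot: [[0.001, -0.001, 1.0], [-1.0, -0.0, 0.001], [0.0, -1.0, -0.001]]
force: [-0.5, 0.2, -0.7]
finger_gap: 0.0212
```

```bash
python3 - <<'E'
from h import *
im=snap('wrist','w5')
s=manip.get_state();print(s['t'],s['tcp_pos'],s['finger_gap'],s['force'])
c=cv2.resize(cv2.imread('pics/w5.png'),(768,576));cv2.imwrite('pics/w5b.png',c)
for P in [(.6022,.2474,.1),(.667,.085,.092),(.4640,.069,.076)]: print(proj(im,P,True),proj(im,P,True)*1.5)
E
```

```text
6.0 [0.55756829 0.12836468 0.16516925] 0.02112861381844823 [ 0.02769211 -0.03987578  0.41132388]
[119.63592712 146.04310987] [179.45389069 219.06466481]
[311.46508439  64.17982918] [467.19762659  96.26974376]
[314.47165817 273.24381842] [471.70748725 409.86572762]
```

View pics/w5b.png

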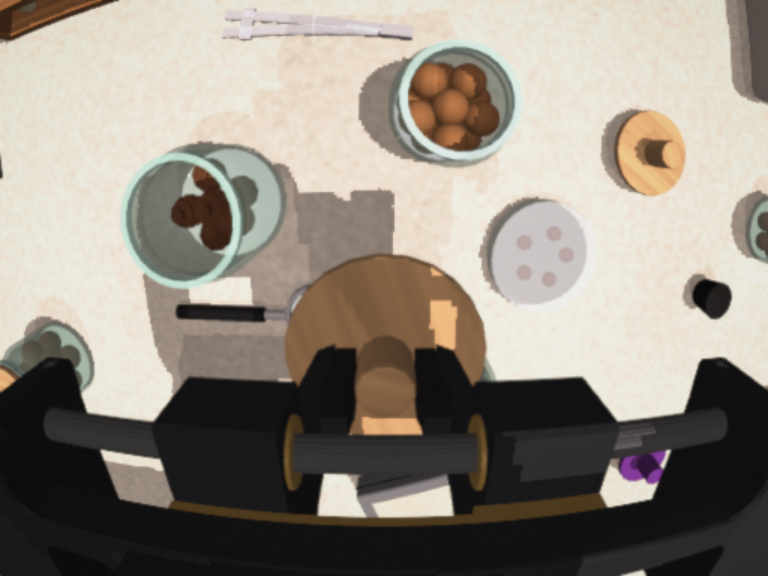

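```bash
python3 - <<'E'
from h import *
A=load('w5')
for n,u,v,z in [('jarXL',182,219,.1),('jarL',458.5,102.5,.092),('lidLknob',670,154,.048)]: print(n,np.round(atz(A,u/1.5,v/1.5,z,True),4))
t=np.array([.5576,.1287,.1651])
for o in (-.003,0,.003):
  c=t+[o,0,.0146]
  th=np.linspace(0,2*np.pi,200)
  q=np.array([proj(A,c+.041*np.array([np.cos(a),np.sin(a),0]),True) for a in th])*1.5
  k=np.array([proj(A,t+[o,0,.0426]+.011*np.array([np.cos(a),np.sin(a),0]),True) for a in th])*1.5
  print(o,q.min(0),q.max(0),k.min(0),k.max(0))
cv2.imwrite('pics/w5c.png',cv2.resize(cv2.imread('pics/w5.png')[160:300,180:340],None,fx=5,fy=5)[:600])
E
```

```text
jarXL [0.6022 0.2457 0.1   ]
jarL [0.6633 0.0898 0.092 ]
lidLknob [ 0.6476 -0.0801  0.048 ]
-0.003 [284.30352716 261.83960836] [490.20119232 446.11719439] [355.19638966 372.50484229] [420.50186507 427.43013583]
0 [283.64799487 253.7698452 ] [490.88071537 440.72434025] [354.92745005 364.36204654] [420.81889325 420.43223566]
0.003 [283.00016602 245.63213258] [491.5521023  435.23133985] [354.65963657 356.06351809] [421.13445575 413.28064497]
```

View pics/w5c.png

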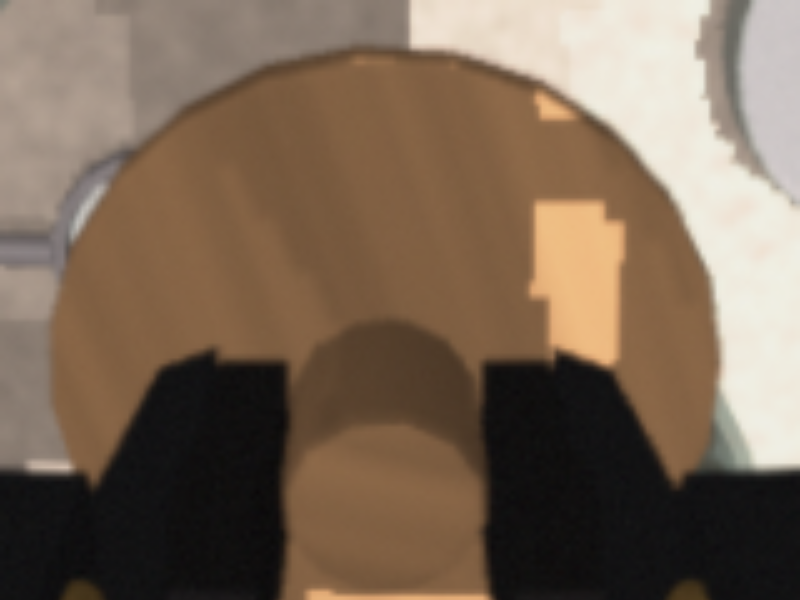

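```bash
python3 - <<'E'
from h import *
s=manip.get_state();print(s['t'],s['tcp_pos'],np.abs(s['qvel']).max())
im=snap('wrist','w6');im=snap('scene','sc6')
s=manip.get_state();print(s['t'],s['tcp_pos'],np.abs(s['qvel']).max())
c=cv2.resize(cv2.imread('pics/w6.png')[10:210,60:310],None,fx=3,fy=3,interpolation=cv2.INTER_CUBIC);cv2.imwrite('pics/w6b.png',c)
c=cv2.resize(cv2.imread('pics/sc6.png')[180:360,200:440],None,fx=3,fy=3,interpolation=cv2.INTER_CUBIC);cv2.imwrite('pics/sc6b.png',c)
E
```

```text
6.0 [0.55756829 0.12836468 0.16516925] 0.017491162135510344
6.1 [0.55768699 0.12796667 0.16543446] 0.003075875136686404
```

View pics/w6b.png

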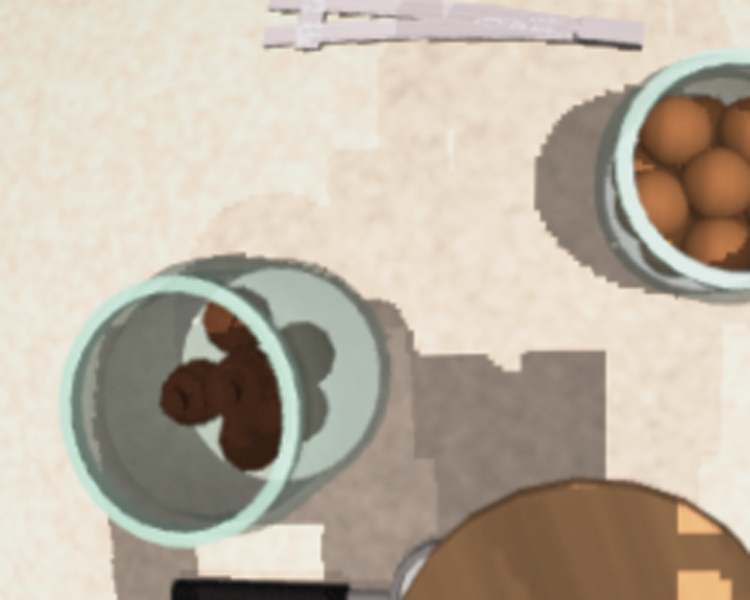

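View pics/sc6b.png

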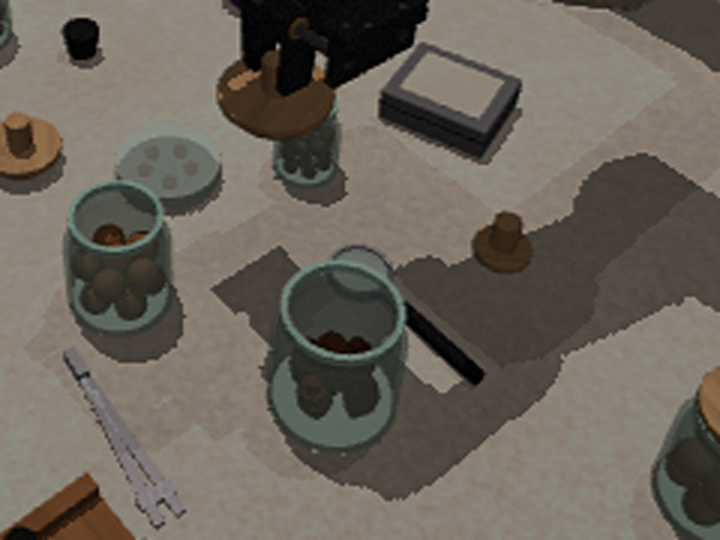

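```bash
cat >> h.py <<'E'
from scipy.optimize import least_squares
def fitc(im,box,z,R,fish=False,x0=(.55,0.)):
    th=np.linspace(0,2*np.pi,121)
    def f(p):
        q=np.array([proj(im,[p[0]+p[2]*np.cos(a),p[1]+p[2]*np.sin(a),z],fish) for a in th])
        return np.array([q[:,0].min(),q[:,0].max(),q[:,1].min(),q[:,1].max()])-box
    g=lambda p:f([p[0],p[1],R])
    r1=least_squares(g,x0);r2=least_squares(f,[*r1.x,R])
    return np.round(r1.x,4),np.round(r1.fun,1),np.round(r2.x,4)
E
python3 - <<'E'
from h import *
W=load('w6');S=load('sc6');A=load('scene0');B=load('side0')
print('XL w',fitc(W,[62/3+60,301/3+60,274/3+10,548/3+10],.1,.04,True,(.6,.25)))
print('XL sc',fitc(S,[279/3+200,407/3+200,261/3+180,364/3+180],.1,.04,False,(.6,.25)))
print('XL side',fitc(B,[257/4+210,370/4+210,57/4+120,103/4+120],.1,.04,False,(.6,.25)))
W5=load('w5')
print('L w5',fitc(W5,[397/1.5,520/1.5,42/1.5,163/1.5],.092,.034,True,(.66,.09)))
print('L sc',fitc(A,[50/4+210,179/4+210,160/4+200,256/4+200],.092,.034,False,(.66,.09)))
print('L side',fitc(B,[398/4+210,507/4+210,157/4+120,207/4+120],.092,.034,False,(.66,.09)))
E
```

```text
XL w (array([0.6006, 0.2486]), array([-0.2,  0.2,  0.4, -0.4]), array([0.6006, 0.2487, 0.0401]))
XL sc (array([0.6025, 0.2536]), array([ 0.6, -0.6,  0.5, -0.4]), array([0.6024, 0.2534, 0.0411]))
XL side (array([0.6013, 0.2412]), array([ 0.1, -0.1,  0.7, -0.6]), array([0.6013, 0.2415, 0.0407]))
L w5 (array([0.6638, 0.089 ]), array([ 0.1, -0.1,  0.1, -0.1]), array([0.6638, 0.089 , 0.0341]))
L sc (array([0.6667, 0.0897]), array([ 0.1, -0.1,  0.1, -0.1]), array([0.6667, 0.0897, 0.0343]))
L side (array([0.6669, 0.0795]), array([-0.2,  0.2,  0.5, -0.4]), array([0.6669, 0.0795, 0.034 ]))
```

Call:
apply_moves(increments=[0,-20,0,7,0,0,-30,0,11,0,0,-30,0,11,0,0,-25,8,9,0,0,-15,16,5.5,0,0,0,18,0,0,0,0,0,0,0,0,0,0,0,0])

```text
t: 6.77
tcp_pos: [0.6013, 0.2481, 0.1231]
eef_rot: [[-0.001, -0.002, 1.0], [-1.0, -0.001, -0.001], [0.001, -1.0, -0.002]]
force: [-0.2, 0.3, 1.1]
finger_gap: 0.0211
```

```bash
python3 - <<'E'
from h import *
im=snap('wrist','w7');im=snap('scene','sc7');snap('side','s7')
s=manip.get_state();print(s['t'],s['tcp_pos'],np.abs(s['qvel']).max())
c=cv2.resize(cv2.imread('pics/w7.png')[90:290,128:384],None,fx=3,fy=3,interpolation=cv2.INTER_CUBIC);cv2.imwrite('pics/w7b.png',c)
c=cv2.resize(cv2.imread('pics/sc7.png')[200:340,240:400],None,fx=4,fy=4,interpolation=cv2.INTER_CUBIC);cv2.imwrite('pics/sc7b.png',c)
c=cv2.resize(cv2.imread('pics/s7.png')[80:200,230:350],None,fx=5,fy=5,interpolation=cv2.INTER_CUBIC);cv2.imwrite('pics/s7b.png',c)
E
```

```text
6.9167 [0.60211179 0.24840235 0.12493438] 0.003702036046193771
```

View pics/w7b.png

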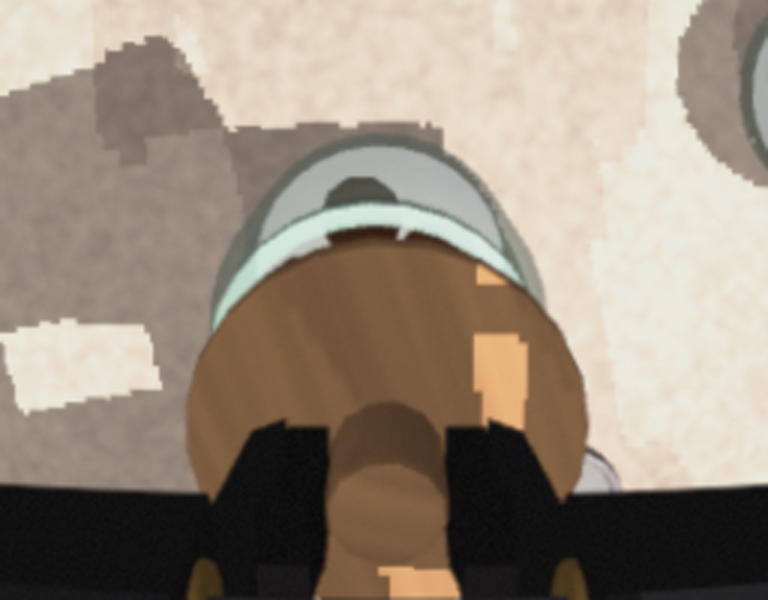

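View pics/sc7b.png

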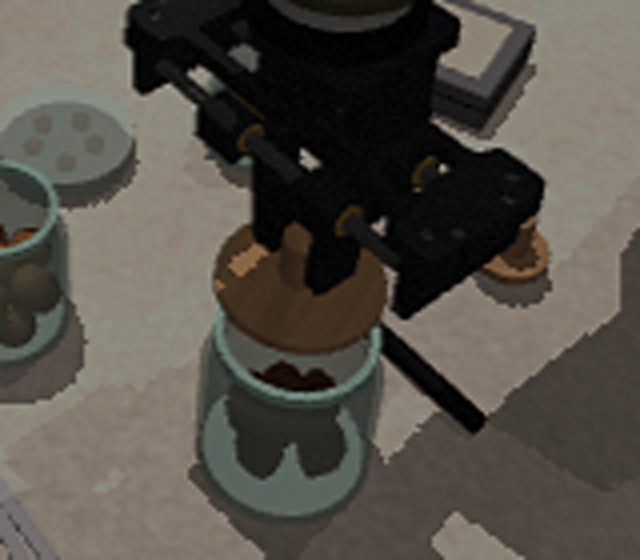

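View pics/s7b.png

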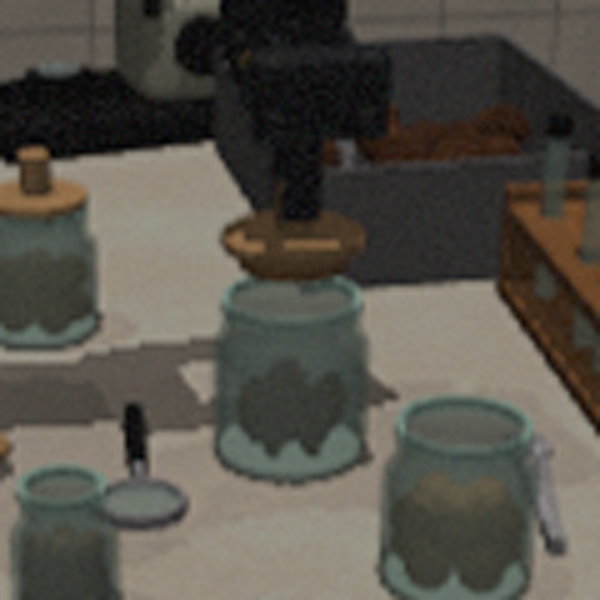

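```bash
cat >> h.py <<'E'
def fitpts(im,pts,z,R,fish,x0):
    P=np.array([atz(im,u,v,z,fish)[:2] for u,v in pts])
    r=least_squares(lambda p:np.hypot(*(P-p).T)-R,x0);return np.round(r.x,4),np.round(r.fun*1000,1)
E
python3 - <<'E'
from h import *
W=load('w7')
im=cv2.imread('pics/w7b.png')
px=[(215,328),(262,247),(300,220),(375,203),(440,212),(490,240),(525,282)]
print(fitpts(W,[(a/3+128,b/3+90) for a,b in px],.1,.04,True,(.6,.25)))
# flange outline at top z
px=[(190,390),(230,320),(300,260),(385,240),(470,262),(540,315),(583,390)]
print(fitpts(W,[(a/3+128,b/3+90) for a,b in px],.1245+.0146,.041,True,(.6,.25)))
for nm,c,z,R in [('rim',(.6015,.248),.1,.04),('rim2',(.6015,.248),.1,.036),('fl',(.6021,.2484),.1391,.041)]:
    q=np.array([proj(W,[c[0]+R*np.cos(a),c[1]+R*np.sin(a),z],True) for a in np.linspace(0,2*np.pi,100)])
    cv2.polylines(im,[((q-[128,90])*3).astype(int)],True,(0,0,255),1)
cv2.imwrite('pics/w7c.png',im)
E
```

```text
(array([0.6015, 0.2501]), array([-0.2, -0.1,  0.2, -0.1,  0.2,  0.1, -0.3]))
(array([0.5997, 0.2486]), array([-1.1, -1.2,  0.7,  1.4,  0.2, -0.9, -1.1]))
```

View pics/w7c.png

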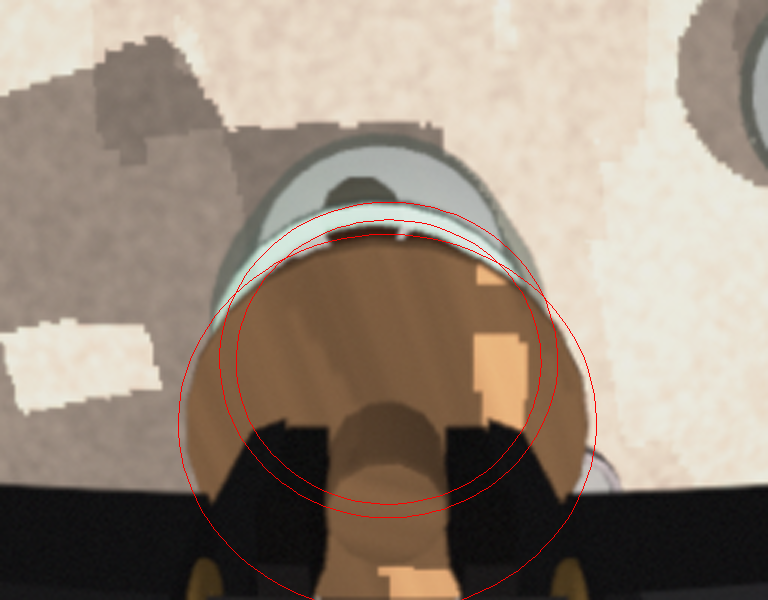

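```bash
python3 - <<'E'
from h import *
def fz(im,pts,R,x0):
    def f(p):
        P=np.array([atz(im,u,v,p[2],True)[:2] for u,v in pts]);return np.hypot(*(P-p[:2]).T)-R
    r=least_squares(f,x0);return np.round(r.x,4),np.round(r.fun*1000,1)
W=load('w7')
px=[(187,410),(190,390),(206,350),(230,320),(300,263),(340,248),(385,241),(430,247),(470,262),(540,315),(572,358),(583,390),(588,420)]
print('w7',fz(W,[(a/3+128,b/3+90) for a,b in px],.041,(.6,.25,.135)))
W=load('w5')
px=[(52,370),(55,315),(80,245),(130,160),(200,105),(270,68),(370,48),(460,57),(540,85),(615,137),(670,200),(710,280),(720,350),(712,420)]
print('w5',fz(W,[(a/5+180,b/5+160) for a,b in px],.041,(.6,.25,.135)),.1651)
W=load('w4')
px=[(188,365),(200,310),(230,265),(300,222),(380,202),(450,210),(510,240),(560,290),(585,350)]
print('w4',fz(W,[(a/3+128,b/3+100) for a,b in px],.041,(.468,-.098,.02)))
E
```

```text
w7 (array([0.5984, 0.2485, 0.1314]), array([ 0.2,  0.2, -0.1, -0.8, -0.1,  0.3,  0.7,  0.3, -0.2, -0.8, -0.1,
        0. ,  0.3]))
w5 (array([0.6499, 0.1679, 0.3364]), array([0., 0., 0., 0., 0., 0., 0., 0., 0., 0., 0., 0., 0., 0.])) 0.1651
w4 (array([ 0.4675, -0.0959,  0.0157]), array([-0.4,  0.4,  0.5, -0.5, -0.1,  0.1, -0.1,  0.1,  0. ]))
```

```bash
python3 - <<'E'
from h import *
th=np.linspace(0,2*np.pi,200)
def ext(W,c,R):
    q=np.array([proj(W,np.array(c)+R*np.array([np.cos(a),np.sin(a),0]),True) for a in th]);return q.min(0),q.max(0)
W=load('w4')
for x in (.466,.468,.470):
  a,b=ext(W,(x,-.0972,.048),.011); print('w4',x,(a-[128,100])*3,(b-[128,100])*3)
W=load('w7')
for dz in (.0426,.038):
 for o in (-.004,-.002,0):
  a,b=ext(W,(.6021+o,.2484,.1249+dz),.011); print('w7',dz,o,(a-[128,90])*3,(b-[128,90])*3)
E
```

```text
w4 0.466 [328.79134764 434.87527718] [459.28887536 545.37484957]
w4 0.468 [328.44002243 424.00348748] [459.70927951 536.01358252]
w4 0.47 [328.08957388 412.99506992] [460.12815275 526.51696119]
w7 0.0426 -0.004 [322.08195761 480.91867751] [454.00128188 591.25552354]
w7 0.0426 -0.002 [321.66502408 470.02850207] [454.39051688 581.93267023]
w7 0.0426 0 [321.24861506 458.99516655] [454.77848158 572.47042232]
w7 0.038 -0.004 [323.75044159 467.67478541] [452.16186838 576.27982685]
w7 0.038 -0.002 [323.36189141 457.00025014] [452.52193849 567.06988531]
w7 0.038 0 [322.97410176 446.19307361] [452.88053724 557.72875528]
```

Call:
apply_moves(increments=[0,-1.6,0,1,0,0,0,9,0,0,0,0,7,0,0,0,0,7,0,0,0,0,0,0,0])

```text
t: 7.33
tcp_pos: [0.6016, 0.2506, 0.0982]
eef_rot: [[-0.0, -0.003, 1.0], [-1.0, -0.001, -0.0], [0.001, -1.0, -0.003]]
force: [-0.2, 0.9, -0.3]
finger_gap: 0.0212
```

Call:
apply_moves(increments=[0,0,2,0,0,0,0,2,0,0,0,0,2,0,0,0,0,0,0,0,0,0,0,0,0])

```text
t: 7.75
tcp_pos: [0.6025, 0.2509, 0.0944]
eef_rot: [[-0.0, 0.0, 1.0], [-1.0, -0.0, -0.0], [0.0, -1.0, 0.0]]
force: [0.4, -0.6, -0.2]
finger_gap: 0.0211
```

```bash
python3 - <<'E'
from h import *
im=snap('wrist','w8');snap('side','s8');snap('scene','sc8')
s=manip.get_state();print(s['t'],s['tcp_pos'],np.abs(s['qvel']).max(),s['force'])
c=cv2.resize(cv2.imread('pics/sc8.png')[200:340,240:400],None,fx=4,fy=4,interpolation=cv2.INTER_CUBIC);cv2.imwrite('pics/sc8b.png',c)
c=cv2.resize(cv2.imread('pics/s8.png')[80:200,230:350],None,fx=5,fy=5,interpolation=cv2.INTER_CUBIC);cv2.imwrite('pics/s8b.png',c)
E
```

```text
7.9 [0.60261259 0.25093538 0.09458673] 0.0009213494845074275 [ 0.49013336  0.74518155 -0.25288824]
```

View pics/s8b.png

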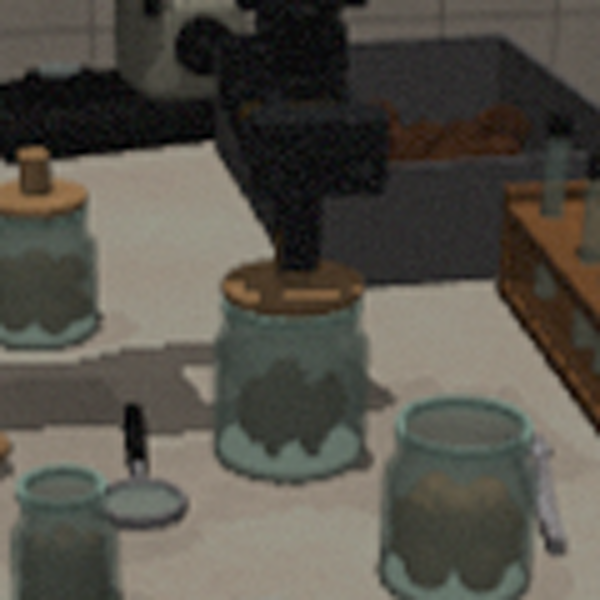

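View pics/sc8b.png

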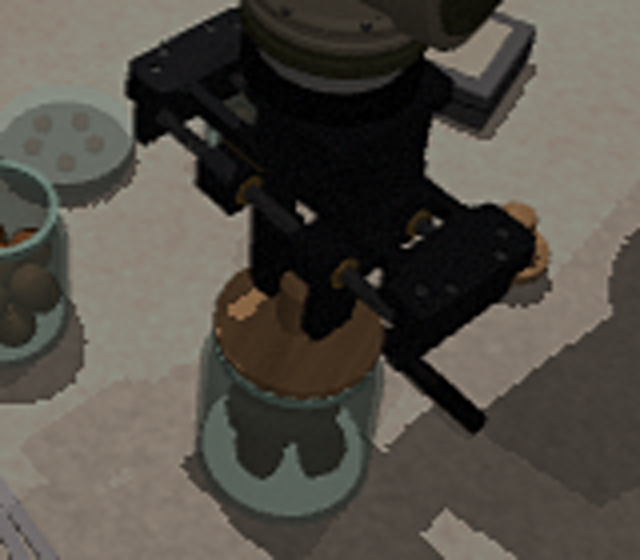

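Call:
apply_moves(increments=[0,0,1,0,0,0,0,0,0,0,50,0,0,0,0,50,0,0,0,0,50,0,0,0,0,50,0,0,0,0,50,0,-15,0,0,50,0,-30,0,0,50,0,-30,0,0,50,0,0,0,0])

```text
t: 8.73
tcp_pos: [0.6046, 0.2514, 0.1747]
eef_rot: [[-0.0, 0.01, 1.0], [-1.0, 0.002, -0.0], [-0.002, -1.0, 0.01]]
force: [1.4, 1.2, 1.1]
finger_gap: 0.0439
```

```bash
python3 - <<'E'
from h import *
s=manip.get_state();print(s['t'],s['tcp_pos'],np.abs(s['qvel']).max(),s['force'])
im=snap('wrist','w9');snap('side','s9');snap('scene','sc9')
c=cv2.resize(cv2.imread('pics/w9.png')[50:250,128:384],None,fx=3,fy=3,interpolation=cv2.INTER_CUBIC);cv2.imwrite('pics/w9b.png',c)
a=cv2.resize(cv2.imread('pics/sc9.png')[220:340,260:380],None,fx=5,fy=5,interpolation=cv2.INTER_CUBIC)[:, :400]
c=cv2.resize(cv2.imread('pics/s9.png')[80:200,250:330],None,fx=5,fy=5,interpolation=cv2.INTER_CUBIC);cv2.imwrite('pics/s9b.png',np.hstack([a,c]))
E
```

```text
8.7333 [0.60463439 0.25142492 0.17468097] 0.0943286278461071 [1.44583559 1.20334238 1.12886979]
```

View pics/w9b.png

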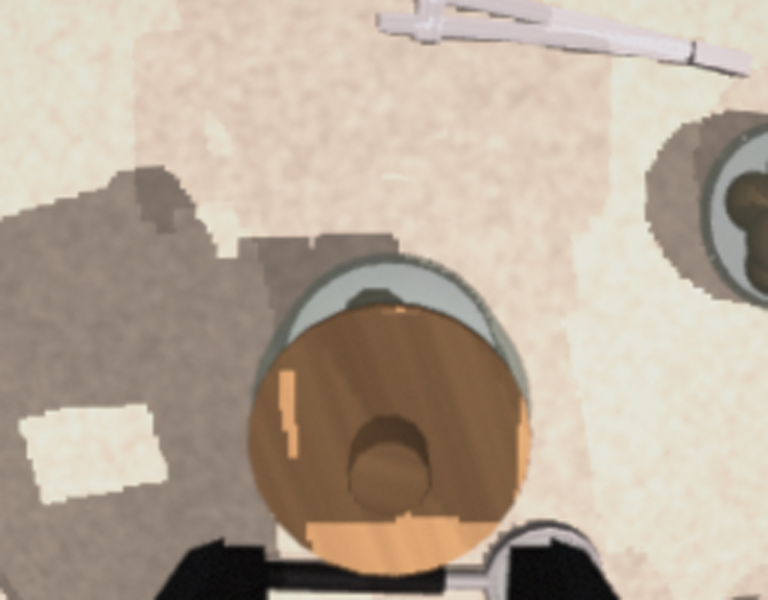

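View pics/s9b.png

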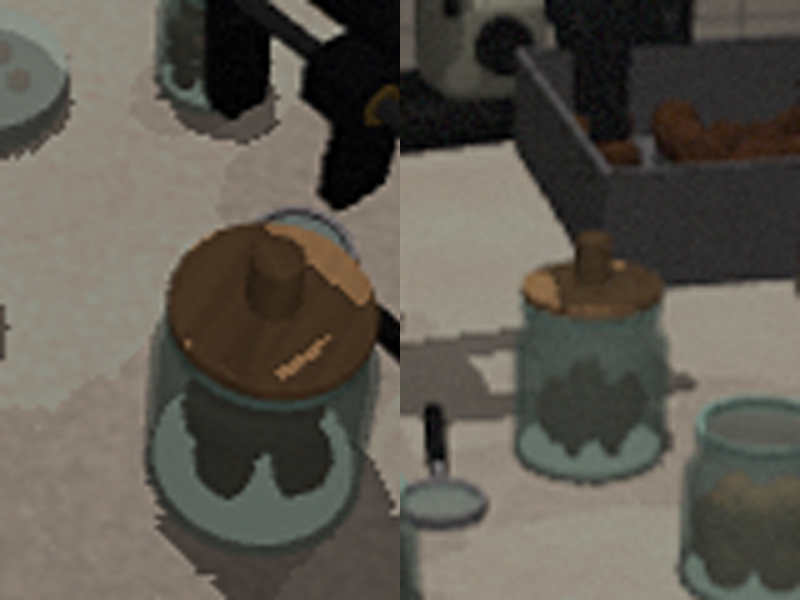

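Call:
apply_moves(increments=[50,25,0,1,0,50,33,0,2,0,50,33,0,2,0,50,33,0,2,0,50,33,0,2,0,50,33,0,2,0,50,33,0,2,0,50,33,0,2,0,50,33,0,0,0,50,30,0,0,0,50,17,0,0,0,50,0,0,0,0,50,0,0,0,0,50,0,0,0,0])

```text
t: 10.05
tcp_pos: [0.6171, -0.0841, 0.1675]
eef_rot: [[0.0, -0.002, 1.0], [-1.0, 0.001, 0.0], [-0.001, -1.0, -0.002]]
force: [0.7, 0.6, -0.6]
finger_gap: 0.0441
```

```bash
python3 - <<'E'
from h import *
s=manip.get_state();print(s['t'],s['tcp_pos'],np.abs(s['qvel']).max(),s['force'])
im=snap('wrist','w10')
c=cv2.resize(cv2.imread('pics/w10.png')[50:250,128:384],None,fx=3,fy=3,interpolation=cv2.INTER_CUBIC);cv2.imwrite('pics/w10b.png',c)
E
```

```text
10.05 [ 0.61712728 -0.08407592  0.16747849] 0.01574842913442305 [ 0.68397917  0.5648625  -0.60720797]
```

View pics/w10b.png

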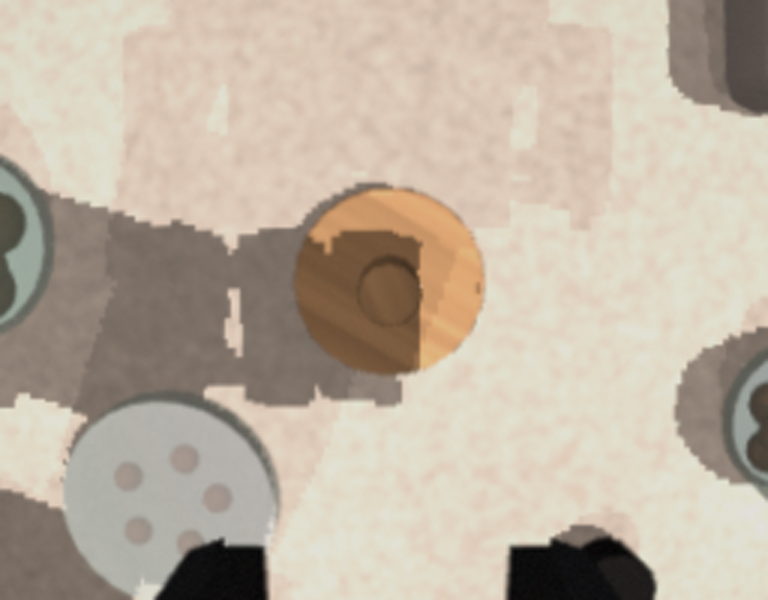

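```bash
python3 - <<'E'
from h import *
W=load('w10')
print(atz(W,257.7,148,.048,True),atz(W,258,143.7,.02,True))
print(manip.get_state()['tcp_pos'])
E
```

```text
[ 0.64851803 -0.08449161  0.048     ] [ 0.64882072 -0.08490288  0.02      ]
[ 0.61723319 -0.08376671  0.16776686]
```

Call:
apply_moves(increments=[50,0.8,0,15.3,0,50,0,0,16,0,50,0,30,0,0,50,0,35,0,0,50,0,35,0,0,50,0,30,0,0,50,0,20,0,0,50,0,8,0,0,50,0,0,0,0,50,0,0,0,0])

```text
t: 10.93
tcp_pos: [0.6493, -0.0853, 0.0113]
eef_rot: [[0.001, 0.001, 1.0], [-1.0, -0.0, 0.001], [0.0, -1.0, 0.001]]
force: [0.4, 0.0, 0.7]
finger_gap: 0.0438
```

```bash
python3 - <<'E'
from h import *
im=snap('wrist','w11')
s=manip.get_state();print(s['t'],s['tcp_pos'],np.abs(s['qvel']).max(),s['force'])
c=cv2.resize(cv2.imread('pics/w11.png')[100:292,128:384],(768,576));cv2.imwrite('pics/w11b.png',c)
E
```

```text
10.9833 [ 0.64967882 -0.08561049  0.01196038] 0.011313682508781855 [-0.2873767  -0.07147165  0.89530982]
```

View pics/w11b.png

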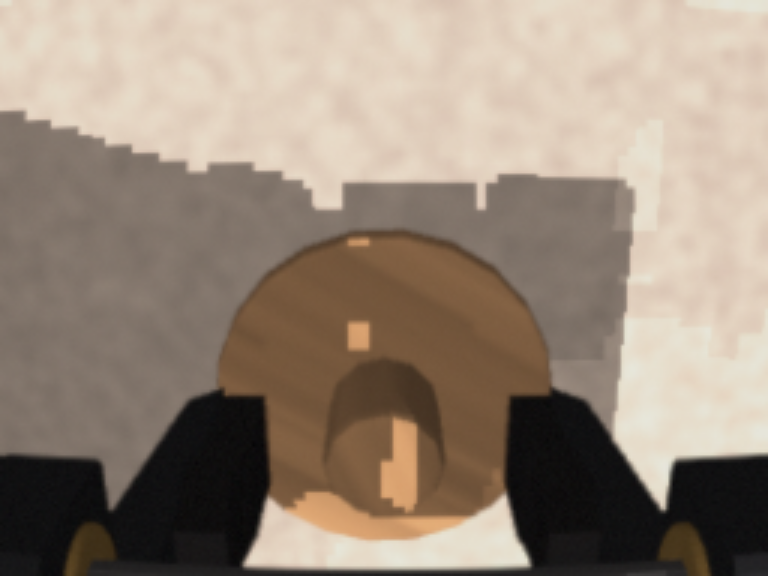

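Call:
apply_moves(increments=[50,-0.8,6.3,-1,0,50,0,0,0,0,0,0,0,0,0,0,0,0,0,0,0,0,0,0,0,0,0,0,0,0,0,0,0,0,0,0,0,0,0,0])

```text
t: 11.65
tcp_pos: [0.6479, -0.0852, 0.0043]
eef_rot: [[-0.0, 0.0, 1.0], [-1.0, -0.0, -0.0], [0.0, -1.0, 0.0]]
force: [0.1, -0.1, 2.3]
finger_gap: 0.021
```

```bash
python3 - <<'E'
from h import *
s=manip.get_state();print(s['t'],s['tcp_pos'],s['finger_gap'],s['force'])
E
```

```text
11.65 [ 0.6478703  -0.0851803   0.00427354] 0.02103419181309195 [ 0.05953877 -0.10023834  2.28485773]
```

Call:
apply_moves(increments=[0,0,-15,0,0,0,0,-30,0,0,0,0,-38,0,0,0,0,-38,0,0,0,0,-30,0,0,0,-20,-8,-9,0,0,-30,0,-14,0,0,-30,0,-14,0,0,-20,0,-8,0,0,0,0,0,0,0,0,0,0,0,0,0,0,0,0])

```text
t: 12.65
tcp_pos: [0.6031, 0.0142, 0.163]
eef_rot: [[-0.0, 0.0, 1.0], [-1.0, -0.0, -0.0], [0.0, -1.0, 0.0]]
force: [0.2, 0.8, 0.3]
finger_gap: 0.0209
```

```bash
python3 - <<'E'
from h import *
im=snap('wrist','w12')
s=manip.get_state();print(s['t'],s['tcp_pos'],np.abs(s['qvel']).max(),s['finger_gap'])
c=cv2.resize(cv2.imread('pics/w12.png')[20:220,100:356],None,fx=3,fy=3,interpolation=cv2.INTER_CUBIC);cv2.imwrite('pics/w12b.png',c)
E
```

```text
12.7 [0.60318169 0.01387443 0.16284308] 0.0071534581379240235 0.021235280064771964
```

View pics/w12b.png

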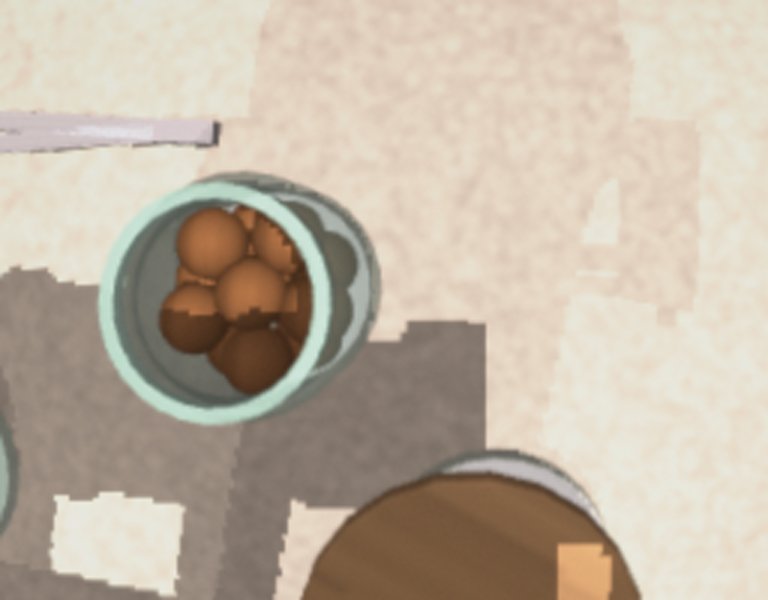

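```bash
python3 - <<'E'
from h import *
W=load('w12')
print(fitc(W,[98/3+100,332/3+100,180/3+20,425/3+20],.092,.034,True,(.66,.09)))
E
```

```text
(array([0.6662, 0.0865]), array([ 0.5, -0.4,  0.7, -0.7]), array([0.6662, 0.0866, 0.0345]))
```

Call:
apply_moves(increments=[0,-15,0,13,0,0,-28,0,24,0,0,-20,5,17,0,0,-10,15,8.5,0,0,0,20,0,0,0,0,8,0,0,0,0,0,0,0,0,0,0,0,0,0,0,0,0,0])

```text
t: 13.45
tcp_pos: [0.6658, 0.087, 0.1163]
eef_rot: [[-0.001, 0.002, 1.0], [-1.0, -0.0, -0.001], [0.0, -1.0, 0.002]]
force: [-0.3, -0.1, 0.1]
finger_gap: 0.0214
```

```bash
python3 - <<'E'
from h import *
im=snap('wrist','w13');snap('scene','sc13')
s=manip.get_state();print(s['t'],s['tcp_pos'],np.abs(s['qvel']).max(),s['finger_gap'])
c=cv2.resize(cv2.imread('pics/w13.png')[90:290,128:384],None,fx=3,fy=3,interpolation=cv2.INTER_CUBIC);cv2.imwrite('pics/w13b.png',c)
E
```

```text
13.55 [0.66575204 0.08731815 0.11645555] 0.005307720562953044 0.02103840733634375
```

View pics/w13b.png

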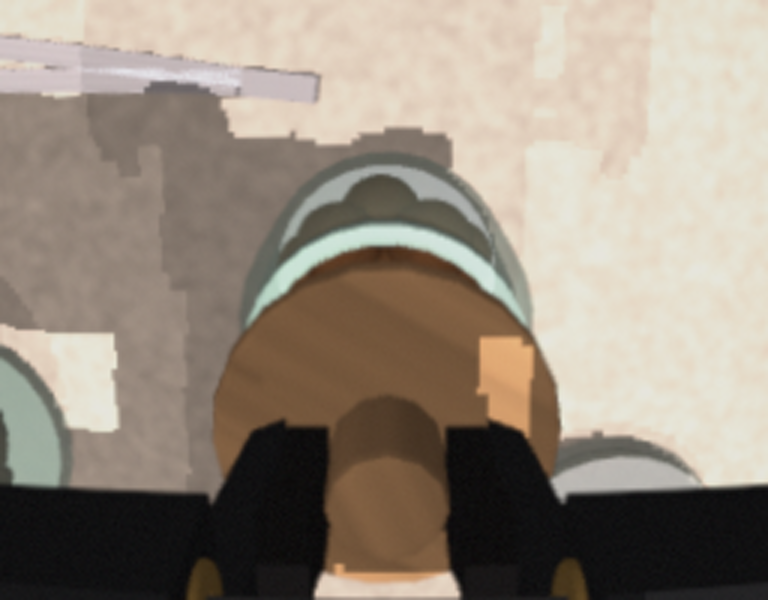

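```bash
python3 - <<'E'
from h import *
W=load('w13')
px=[(245,325),(300,250),(340,230),(385,222),(430,230),(475,254),(528,322)]
print(fitpts(W,[(a/3+128,b/3+90) for a,b in px],.092,.034,True,(.66,.09)))
E
```

```text
(array([0.6672, 0.0875]), array([ 0.4, -0. ,  0. ,  0.2, -0.2, -0.4,  0.7]))
```

Call:
apply_moves(increments=[0,0,10,0.8,0,0,0,10,0,0,0,0,5,0,0,0,0,4,0,0,0,0,2,0,0,0,0,0,0,0,0,0,0,0,0])

```text
t: 14.13
tcp_pos: [0.6661, 0.088, 0.0843]
eef_rot: [[-0.0, 0.0, 1.0], [-1.0, 0.0, -0.0], [-0.0, -1.0, 0.0]]
force: [-1.0, -0.1, 3.8]
finger_gap: 0.0209
```

```bash
python3 - <<'E'
from h import *
s=manip.get_state();print(s['t'],s['tcp_pos'],s['eef_rot'][2],s['finger_gap'],s['force'])
E
```

```text
14.1333 [0.66608409 0.08797127 0.08425284] [-4.36070761e-06 -9.99999979e-01  2.05028948e-04] 0.020917254427847053 [-0.98683785 -0.07254039  3.77921642]
```

Call:
apply_moves(increments=[50,0,0,0,0,50,0,0,0,0,50,0,0,0,0,50,0,0,0,0,50,0,-15,0,0,50,0,-30,0,0,50,0,-35,0,0,50,0,0,0,0])

```text
t: 14.8
tcp_pos: [0.6685, 0.0878, 0.1712]
eef_rot: [[-0.0, 0.012, 1.0], [-1.0, -0.0, -0.0], [0.0, -1.0, 0.012]]
force: [0.4, 0.4, 1.4]
finger_gap: 0.0441
```

```bash
python3 - <<'E'
from h import *
im=snap('wrist','w14');snap('side','s14');snap('scene','sc14')
c=cv2.resize(cv2.imread('pics/w14.png')[50:250,160:340],None,fx=3,fy=3,interpolation=cv2.INTER_CUBIC)[:500,:400]
a=cv2.resize(cv2.imread('pics/s14.png')[130:230,280:360],None,fx=5,fy=5,interpolation=cv2.INTER_CUBIC);cv2.imwrite('pics/s14b.png',np.hstack([a,c]))
E
```

```text
(no output)
```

View pics/s14b.png

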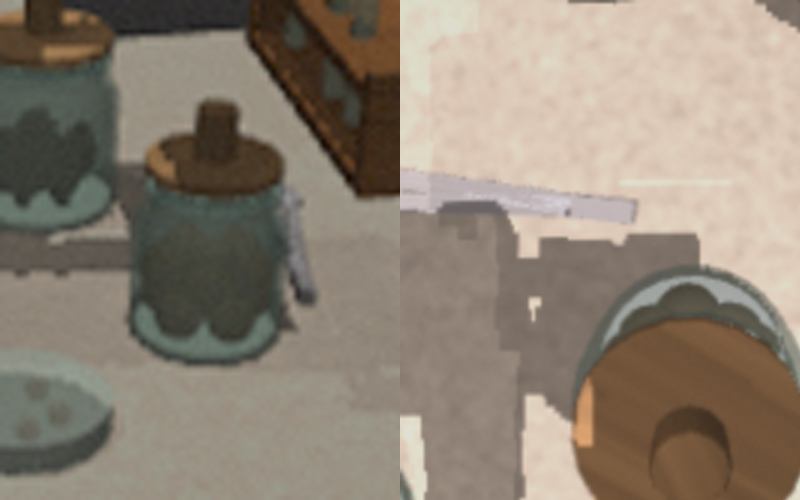

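Call:
apply_moves(increments=[50,15,0,-13,0,50,24,0,-21,0,50,24,0,-21,0,50,24,0,-21,0,50,24,0,-21,0,50,24,0,-21,0,50,24,0,-21,0,50,24,0,-21,0,50,24,0,-21,0,50,24,0,-21,0,50,24,0,-21,0,50,24,0,-21,0,50,24,0,-21,0,50,20,0,-17,0,50,0,0,0,0,50,0,0,0,0,50,0,0,0,0])

```text
t: 16.37
tcp_pos: [0.3839, -0.2345, 0.1633]
eef_rot: [[-0.0, -0.001, 1.0], [-1.0, 0.002, -0.0], [-0.002, -1.0, -0.001]]
force: [0.0, 1.0, 0.5]
finger_gap: 0.044
```

```bash
python3 - <<'E'
from h import *
im=snap('wrist','w15')
s=manip.get_state();print(s['t'],s['tcp_pos'],np.abs(s['qvel']).max(),s['finger_gap'])
c=cv2.resize(cv2.imread('pics/w15.png')[50:250,128:384],None,fx=3,fy=3,interpolation=cv2.INTER_CUBIC);cv2.imwrite('pics/w15b.png',c)
E
```

```text
16.4167 [ 0.38419157 -0.2342957   0.16345345] 0.01115717100736144 0.04371748393182977
```

View pics/w15b.png

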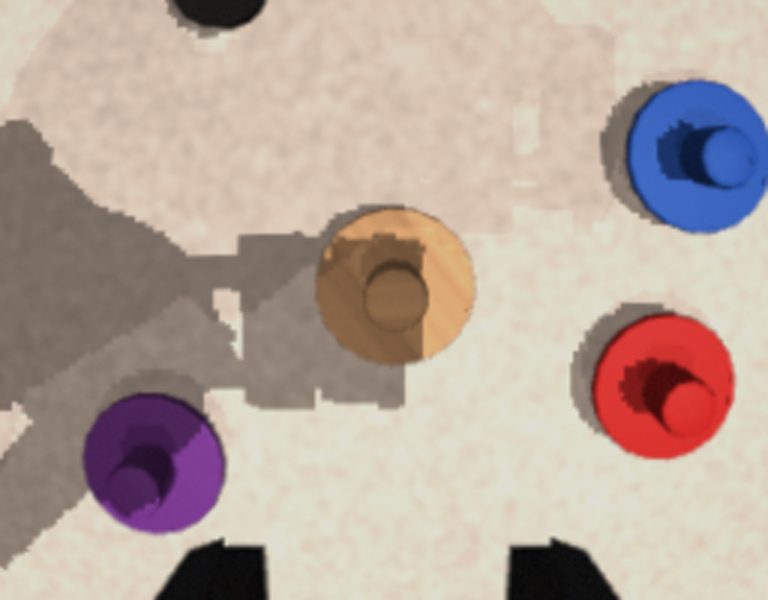

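```bash
python3 - <<'E'
from h import *
W=load('w15')
print(atz(W,260,150,.048,True),atz(W,259.8,145.3,.02,True), atz(W,128+690/3,50+408/3,.048,True),atz(W,128+133/3,50+488/3,.048,True))
print(manip.get_state()['tcp_pos'])
E
```

```text
[ 0.41406342 -0.23709733  0.048     ] [ 0.41456872 -0.23716677  0.02      ] [ 0.37766285 -0.33965264  0.048     ] [ 0.34823366 -0.14399593  0.048     ]
[ 0.38419157 -0.2342957   0.16345345]
```

Call:
apply_moves(increments=[50,1,0,15,0,50,1.5,0,15.4,0,50,0,30,0,0,50,0,35,0,0,50,0,35,0,0,50,0,30,0,0,50,0,20,0,0,50,0,8,0,0,50,0,0,0,0,50,0,0,0,0])

```text
t: 17.25
tcp_pos: [0.415, -0.2373, 0.0065]
eef_rot: [[0.001, 0.0, 1.0], [-1.0, -0.0, 0.001], [0.0, -1.0, 0.0]]
force: [-0.1, -0.6, 1.0]
finger_gap: 0.044
```

```bash
python3 - <<'E'
from h import *
im=snap('wrist','w16')
s=manip.get_state();print(s['t'],s['tcp_pos'],np.abs(s['qvel']).max(),s['force'])
c=cv2.resize(cv2.imread('pics/w16.png')[100:292,128:384],(768,576));cv2.imwrite('pics/w16b.png',c)
E
```

```text
17.3 [ 0.41517591 -0.23770582  0.00705084] 0.015957142739994837 [ 0.96985115 -0.30397525  0.61558573]
```

View pics/w16b.png

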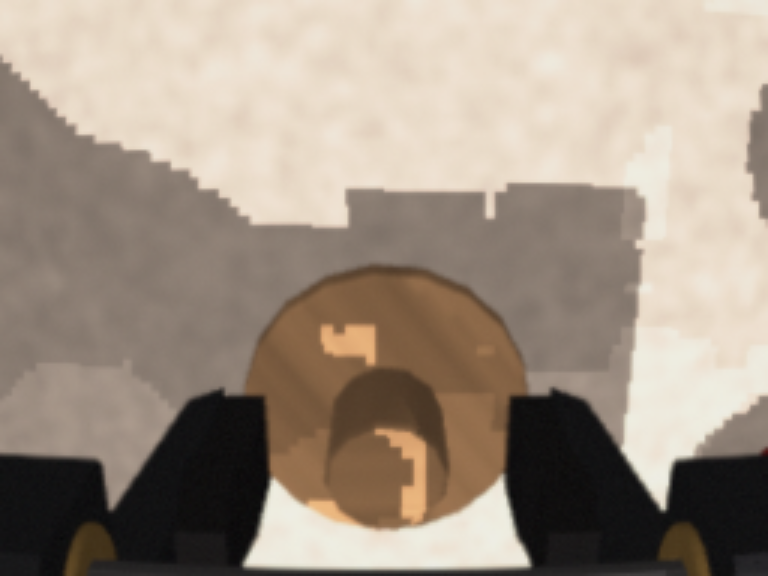

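Centred on the knob. Down 1.5 mm and grip.

Call:
apply_moves(increments=[50,0,1.5,0,0,0,0,0,0,0,0,0,0,0,0,0,0,0,0,0,0,0,0,0,0,0,0,0,0,0,0,0,0,0,0])

```text
t: 17.88
tcp_pos: [0.4145, -0.2377, 0.0048]
eef_rot: [[-0.0, 0.0, 1.0], [-1.0, -0.0, -0.0], [0.0, -1.0, 0.0]]
force: [-0.4, 1.1, 4.1]
finger_gap: 0.021
```

```bash
python3 - <<'E'
from h import *
s=manip.get_state();print(s['t'],s['tcp_pos'],s['finger_gap'],s['force'])
E
```

```text
17.8833 [ 0.41451179 -0.23767381  0.004801  ] 0.021000230886509708 [-0.43930404  1.07204719  4.13327021]
```

Call:
apply_moves(increments=[0,0,-15,0,0,0,0,-30,0,0,0,0,-38,0,0,0,0,-38,0,0,0,0,-30,0,0,0,-8,-8,20,0,0,-12,0,30,0,0,-12,0,30,0,0,-10,0,25,0,0,-5,0,10,0,0,0,0,0,0,0,0,0,0,0,0,0,0,0,0])

```text
t: 18.97
tcp_pos: [0.5283, -0.1911, 0.1634]
eef_rot: [[-0.001, -0.001, 1.0], [-1.0, 0.0, -0.001], [-0.0, -1.0, -0.001]]
force: [0.3, -0.2, -0.3]
finger_gap: 0.021
```

```bash
python3 - <<'E'
from h import *
im=snap('wrist','w17')
s=manip.get_state();print(s['t'],s['tcp_pos'],np.abs(s['qvel']).max(),s['finger_gap'])
c=cv2.resize(cv2.imread('pics/w17.png')[20:220,180:436],None,fx=3,fy=3,interpolation=cv2.INTER_CUBIC);cv2.imwrite('pics/w17b.png',c)
E
```

```text
19.0167 [ 0.5283106  -0.19120031  0.16360024] 0.004900689211786811 0.02101815229736954
```

View pics/w17b.png

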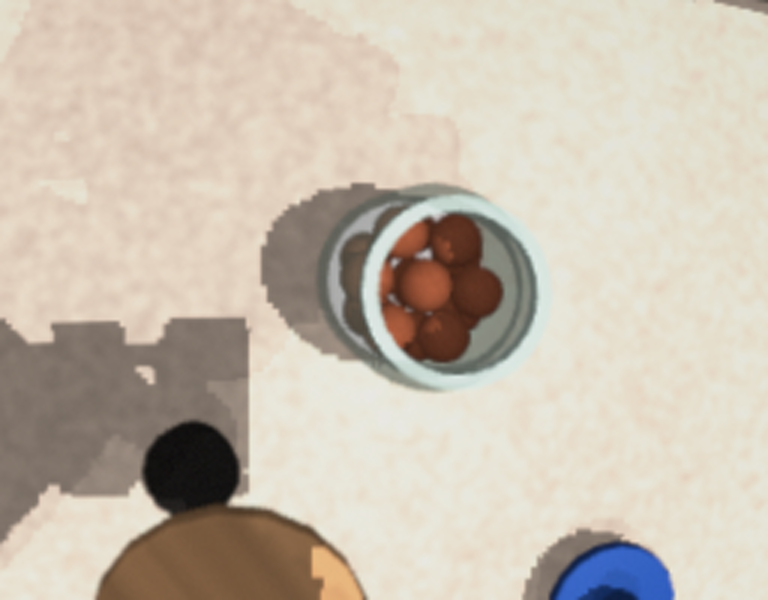

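```bash
python3 - <<'E'
from h import *
W=load('w17')
print(fitc(W,[361/3+180,549/3+180,193/3+20,388/3+20],.084,.028,True,(.59,-.25)))
E
```

```text
(array([ 0.5937, -0.2554]), array([-0. ,  0. ,  0.2, -0.2]), array([ 0.5937, -0.2554,  0.0281]))
```

Call:
apply_moves(increments=[0,12,0,12,0,0,24,0,24,0,0,18,8,18,0,0,10.2,18,11.4,0,0,0,22,0,0,0,0,10,0,0,0,0,0,0,0,0,0,0,0,0,0,0,0,0,0])

```text
t: 19.77
tcp_pos: [0.5949, -0.2551, 0.1072]
eef_rot: [[-0.0, 0.002, 1.0], [-1.0, -0.001, -0.0], [0.001, -1.0, 0.002]]
force: [-0.4, -0.2, -1.0]
finger_gap: 0.0213
```

```bash
python3 - <<'E'
from h import *
im=snap('wrist','w18')
s=manip.get_state();print(s['t'],s['tcp_pos'],np.abs(s['qvel']).max(),s['finger_gap'])
c=cv2.resize(cv2.imread('pics/w18.png')[90:290,128:384],None,fx=3,fy=3,interpolation=cv2.INTER_CUBIC);cv2.imwrite('pics/w18b.png',c)
E
```

```text
19.8167 [ 0.59501984 -0.25504     0.10732827] 0.0036233847370091537 0.020849311058972777
```

View pics/w18b.png

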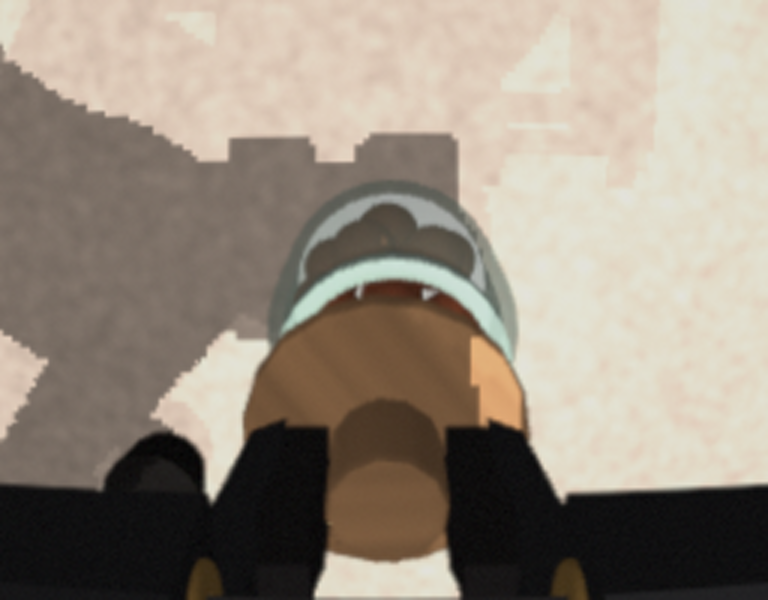

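```bash
python3 - <<'E'
from h import *
W=load('w18')
px=[(278,335),(300,303),(345,268),(393,257),(440,266),(480,295),(513,355)]
print(fitpts(W,[(a/3+128,b/3+90) for a,b in px],.084,.028,True,(.59,-.25)))
E
```

```text
(array([ 0.5944, -0.2563]), array([ 0.5, -0.4, -0.1,  0.2,  0.1, -0.4,  0.4]))
```

Call:
apply_moves(increments=[0,1.2,9,-0.7,0,0,0,10,0,0,0,0,5,0,0,0,0,4,0,0,0,0,2,0,0,0,0,0,0,0,0,0,0,0,0])

```text
t: 20.4
tcp_pos: [0.5943, -0.2559, 0.0768]
eef_rot: [[0.0, 0.001, 1.0], [-1.0, -0.0, 0.0], [0.0, -1.0, 0.001]]
force: [-4.1, 1.7, 9.2]
finger_gap: 0.021
```

```bash
python3 - <<'E'
from h import *
s=manip.get_state();print(s['t'],s['tcp_pos'],s['eef_rot'][2],s['finger_gap'],s['force'])
E
```

```text
20.4 [ 0.59426897 -0.25586608  0.07678429] [ 4.63795948e-04 -9.99999478e-01  9.10687912e-04] 0.02100968870060443 [-4.11284068  1.6897799   9.19164062]
```

Call:
apply_moves(increments=[0,0,-0.5,0,0,50,0,0,0,0,50,0,0,0,0,50,0,0,0,0,50,0,0,0,0,50,0,-15,0,0,50,0,-30,0,0,50,0,-40,0,0,50,0,0,0,0])

```text
t: 21.15
tcp_pos: [0.5965, -0.2575, 0.1686]
eef_rot: [[-0.0, 0.01, 1.0], [-1.0, -0.007, -0.0], [0.007, -1.0, 0.01]]
force: [-0.3, -0.2, 1.2]
finger_gap: 0.0438
```

```bash
python3 - <<'E'
from h import *
im=snap('wrist','w19');snap('side','s19');snap('scene','sc19')
c=cv2.resize(cv2.imread('pics/w19.png')[100:220,190:320],None,fx=3,fy=3,interpolation=cv2.INTER_CUBIC)
a=cv2.resize(cv2.imread('pics/s19.png')[220:320,280:360],None,fx=5,fy=5,interpolation=cv2.INTER_CUBIC);
c=np.vstack([c,np.zeros((500-c.shape[0],c.shape[1],3),np.uint8)])
cv2.imwrite('pics/s19b.png',np.hstack([a,c]))
s=manip.get_state();print(s['t'],s['tcp_pos'],s['finger_gap'],s['force'])
E
```

```text
21.3 [ 0.59389839 -0.2559326   0.16056828] 0.04463230458069441 [-0.7637615   0.25391813 -0.28356025]
```

View pics/s19b.png

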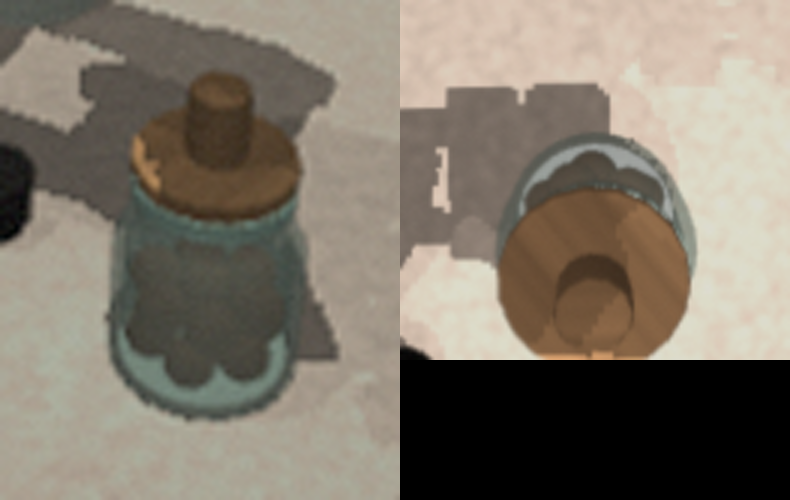

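Call:
apply_moves(increments=[50,-17,-5,-7,0,50,-29,0,-12.5,0,50,-29,0,-12.5,0,50,-29,0,-12.5,0,50,-29,0,-12.5,0,50,-29,0,-12.5,0,50,-29,0,-12.5,0,50,-29,0,-12.5,0,50,-29,0,-12.5,0,50,-29,0,-12.5,0,50,-29,0,-12.5,0,50,-29,0,-12.5,0,50,-29,0,-12.5,0,50,-29,0,-12.5,0,50,-29,0,-12.5,0,50,-29,0,-12.5,0,50,-29,0,-12.5,0,50,-11,0,-4,0,50,0,0,0,0,50,0,0,0,0])

```text
t: 22.97
tcp_pos: [0.3826, 0.236, 0.165]
eef_rot: [[0.001, -0.002, 1.0], [-1.0, -0.001, 0.001], [0.001, -1.0, -0.002]]
force: [0.2, -0.9, -0.3]
finger_gap: 0.0442
```

```bash
python3 - <<'E'
from h import *
im=snap('wrist','w20')
s=manip.get_state();print(s['t'],s['tcp_pos'],np.abs(s['qvel']).max(),s['finger_gap'])
c=cv2.resize(cv2.imread('pics/w20.png')[50:250,128:384],None,fx=3,fy=3,interpolation=cv2.INTER_CUBIC);cv2.imwrite('pics/w20b.png',c)
E
```

```text
23.0167 [0.38302279 0.23548163 0.16519846] 0.02108680909934505 0.04407074781247969
```

View pics/w20b.png

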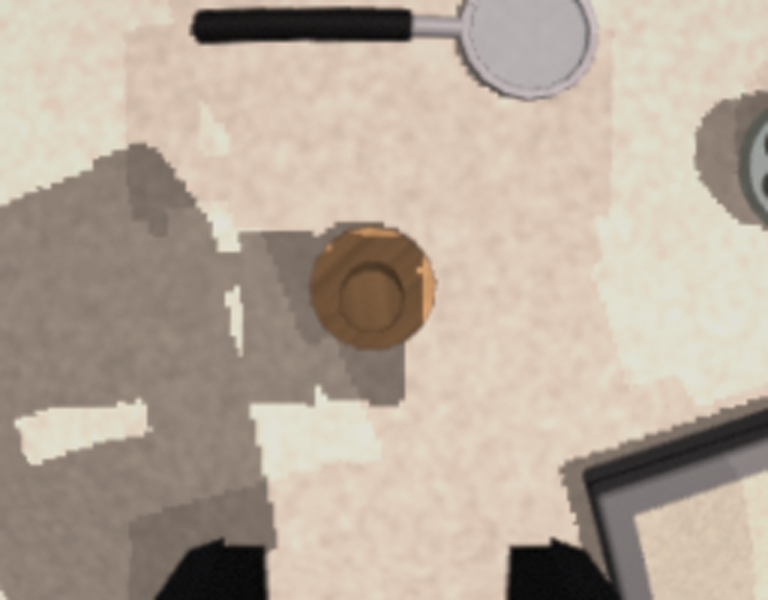

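```bash
python3 - <<'E'
from h import *
W=load('w20')
print(atz(W,252,150,.048,True),atz(W,128+372.5/3,146,.02,True))
print(manip.get_state()['tcp_pos'])
E
```

```text
[0.41233462 0.24098614 0.048     ] [0.41207492 0.24119538 0.02      ]
[0.38302279 0.23548163 0.16519846]
```

Call:
apply_moves(increments=[50,-2,0,15,0,50,-3,0,14.5,0,50,0,30,0,0,50,0,35,0,0,50,0,35,0,0,50,0,30,0,0,50,0,20,0,0,50,0,9,0,0,50,0,0,0,0,50,0,0,0,0])

```text
t: 23.85
tcp_pos: [0.4133, 0.2405, 0.0074]
eef_rot: [[-0.001, 0.0, 1.0], [-1.0, 0.0, -0.001], [-0.0, -1.0, 0.0]]
force: [0.8, 0.4, -0.0]
finger_gap: 0.044
```

```bash
python3 - <<'E'
from h import *
im=snap('wrist','w21')
s=manip.get_state();print(s['t'],s['tcp_pos'],np.abs(s['qvel']).max(),s['force'])
c=cv2.resize(cv2.imread('pics/w21.png')[100:292,128:384],(768,576));cv2.imwrite('pics/w21b.png',c)
E
```

```text
23.9 [0.41359113 0.24080104 0.00798873] 0.0153079007841924 [0.13844899 0.5011925  0.35965983]
```

View pics/w21b.png

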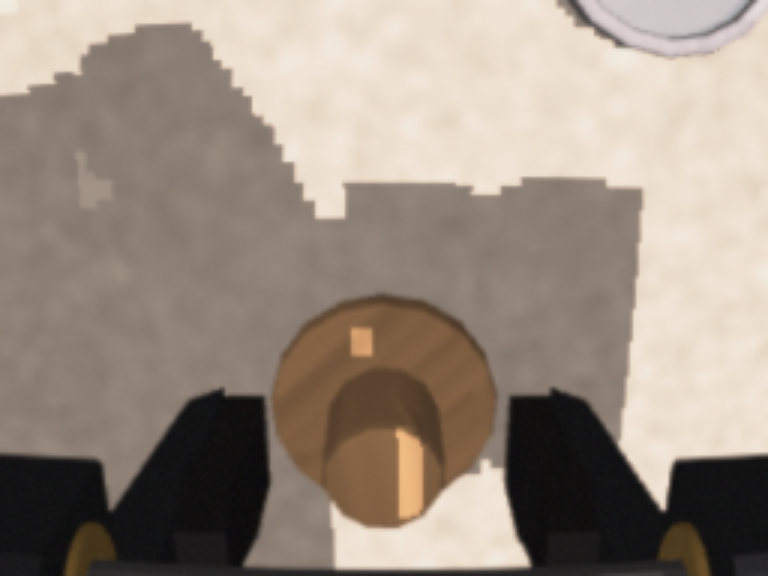

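Call:
apply_moves(increments=[50,-0.8,2.2,-0.8,0,50,0,0,0,0,0,0,0,0,0,0,0,0,0,0,0,0,0,0,0,0,0,0,0,0,0,0,0,0,0,0,0,0,0,0])

```text
t: 24.57
tcp_pos: [0.412, 0.2419, 0.005]
eef_rot: [[-0.0, 0.0, 1.0], [-1.0, 0.0, -0.0], [-0.0, -1.0, 0.0]]
force: [-0.5, -0.0, 2.4]
finger_gap: 0.0207
```

```bash
python3 - <<'E'
from h import *
s=manip.get_state();print(s['t'],s['tcp_pos'],s['finger_gap'],s['force'])
E
```

```text
24.5667 [0.41201052 0.24185816 0.00498663] 0.020731205735523048 [-0.46485903 -0.01086605  2.37169764]
```

Call:
apply_moves(increments=[0,0,-15,0,0,0,0,-30,0,0,0,0,-38,0,0,0,0,-38,0,0,0,0,-30,0,0,0,20,-8,-2,0,0,30,0,-4,0,0,30,0,-4,0,0,20,0,-2,0,0,7,0,0,0,0,0,0,0,0,0,0,0,0,0,0,0,0,0,0])

```text
t: 25.65
tcp_pos: [0.4, 0.1356, 0.1638]
eef_rot: [[0.001, -0.0, 1.0], [-1.0, 0.0, 0.001], [-0.0, -1.0, -0.0]]
force: [0.5, -0.0, -0.1]
finger_gap: 0.021
```

```bash
python3 - <<'E'
from h import *
im=snap('wrist','w22')
s=manip.get_state();print(s['t'],s['tcp_pos'],np.abs(s['qvel']).max(),s['finger_gap'])
c=cv2.resize(cv2.imread('pics/w22.png')[20:220,180:436],None,fx=3,fy=3,interpolation=cv2.INTER_CUBIC);cv2.imwrite('pics/w22b.png',c)
E
```

```text
25.7 [0.39997923 0.13568507 0.16374351] 0.0036443597077873164 0.020717029033610113
```

View pics/w22b.png

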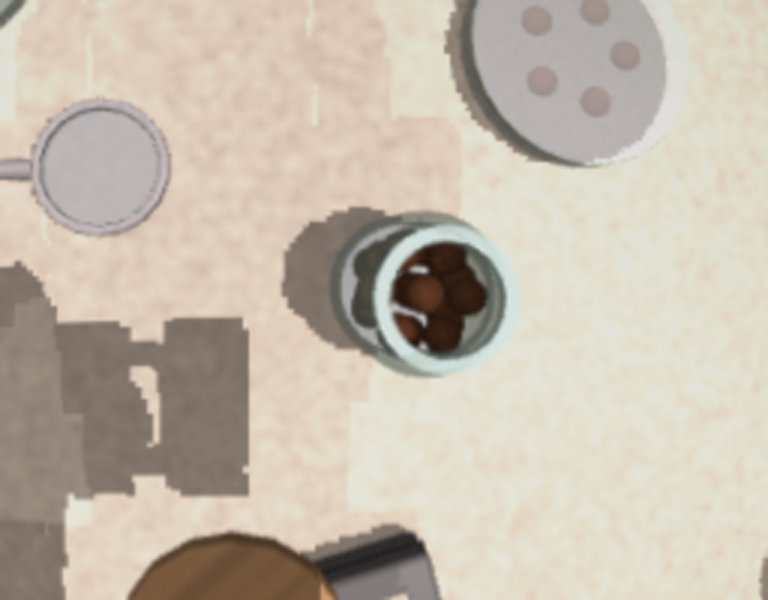

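```bash
python3 - <<'E'
from h import *
W=load('w22')
print(fitc(W,[373/3+180,518/3+180,222/3+20,374/3+20],.076,.022,True,(.46,.07)))
E
```

```text
(array([0.463 , 0.0724]), array([ 0.2, -0.2,  0.7, -0.7]), array([0.463 , 0.0724, 0.0224]))
```

Call:
apply_moves(increments=[0,12,0,12,0,0,24,0,24,0,0,18,10,18,0,0,9.2,20,9.5,0,0,0,24,0,0,0,0,10,0,0,0,0,0,0,0,0,0,0,0,0,0,0,0,0,0])

```text
t: 26.45
tcp_pos: [0.4639, 0.0721, 0.1006]
eef_rot: [[0.001, 0.001, 1.0], [-1.0, -0.0, 0.001], [0.0, -1.0, 0.001]]
force: [-0.7, 0.1, 0.2]
finger_gap: 0.0208
```

```bash
python3 - <<'E'
from h import *
im=snap('wrist','w23')
s=manip.get_state();print(s['t'],s['tcp_pos'],np.abs(s['qvel']).max(),s['finger_gap'])
c=cv2.resize(cv2.imread('pics/w23.png')[90:290,128:384],None,fx=3,fy=3,interpolation=cv2.INTER_CUBIC);cv2.imwrite('pics/w23b.png',c)
E
```

```text
26.5 [0.46393336 0.07205189 0.10077042] 0.006116504570483481 0.020990238951511545
```

View pics/w23b.png

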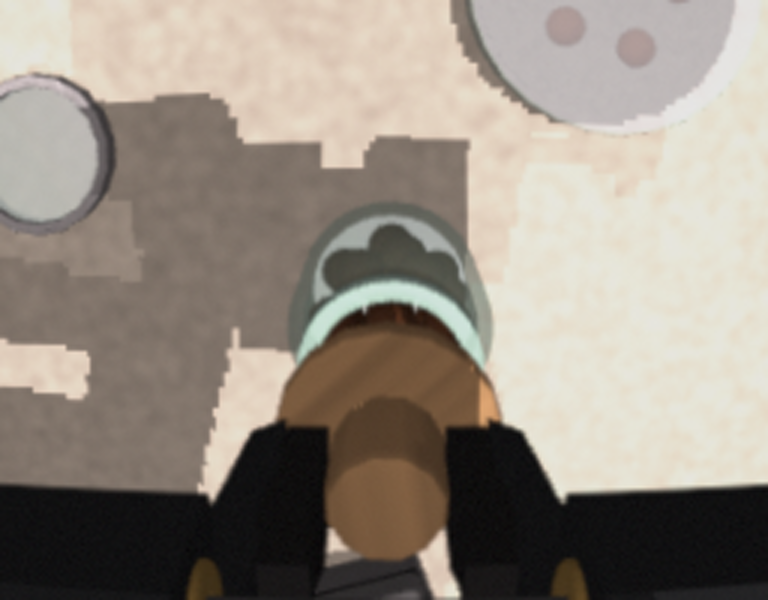

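```bash
python3 - <<'E'
from h import *
W=load('w23')
px=[(297,358),(311,323),(345,290),(392,278),(440,290),(474,318),(490,362)]
print(fitpts(W,[(a/3+128,b/3+90) for a,b in px],.076,.022,True,(.46,.07)))
E
```

```text
(array([0.4645, 0.0709]), array([ 0.9,  0.1,  0. , -0.2, -0.3,  0.3,  0.8]))
```

Call:
apply_moves(increments=[0,0.8,10,0.2,0,0,0,10,0,0,0,0,5,0,0,0,0,4,0,0,0,0,2,0,0,0,0,0,0,0,0,0,0,0,0])

```text
t: 27.08
tcp_pos: [0.4638, 0.0709, 0.0693]
eef_rot: [[-0.0, 0.001, 1.0], [-1.0, -0.0, -0.0], [0.0, -1.0, 0.001]]
force: [-0.3, 0.2, -0.8]
finger_gap: 0.0212
```

```bash
python3 - <<'E'
from h import *
s=manip.get_state();print(s['t'],s['tcp_pos'],s['eef_rot'][2],s['finger_gap'],s['force'])
E
```

```text
27.0833 [0.46382235 0.07085174 0.06925167] [ 7.77182222e-05 -9.99999695e-01  7.77709196e-04] 0.021165566706151256 [-0.28061035  0.23168269 -0.82041097]
```

No contact yet and within 0.3 mm of the seat; lower 0.5 mm, release, rise and back off.

Call:
apply_moves(increments=[0,0,0.5,0,0,0,0,0,0,0,50,0,0,0,0,50,0,0,0,0,50,0,0,0,0,50,0,0,0,0,50,0,-15,0,0,50,0,-30,0,0,50,0,-38,0,0,50,0,-30,-15,0,50,15,-20,-20,0,50,25,0,-20,0,50,30,0,-15,0,50,30,0,-10,0,50,30,0,-10,0,50,30,0,0,0,50,20,0,0,0,50,0,0,0,0,50,0,0,0,0])

```text
t: 28.67
tcp_pos: [0.3733, -0.1095, 0.2012]
eef_rot: [[-0.002, -0.0, 1.0], [-1.0, 0.001, -0.002], [-0.001, -1.0, -0.0]]
force: [-0.3, 0.4, 0.9]
finger_gap: 0.0441
```

```bash
python3 - <<'E'
from h import *
s=manip.get_state();print(s['t'],s['tcp_pos'],s['finger_gap'],s['force'])
snap('side','s30');snap('scene','sc30');snap('wrist','w30')
a=cv2.resize(cv2.imread('pics/s30.png')[110:310,200:360],None,fx=3,fy=3,interpolation=cv2.INTER_CUBIC);cv2.imwrite('pics/s30b.png',a)
a=cv2.resize(cv2.imread('pics/sc30.png')[140:340,160:400],None,fx=3,fy=3,interpolation=cv2.INTER_CUBIC);cv2.imwrite('pics/sc30b.png',a)
cv2.imwrite('pics/w30b.png',cv2.resize(cv2.imread('pics/w30.png'),(768,576)))
E
```

```text
28.6667 [ 0.37334967 -0.1095001   0.201184  ] 0.04407653159015878 [-0.28150746  0.42548667  0.87977243]
```

View pics/s30b.png

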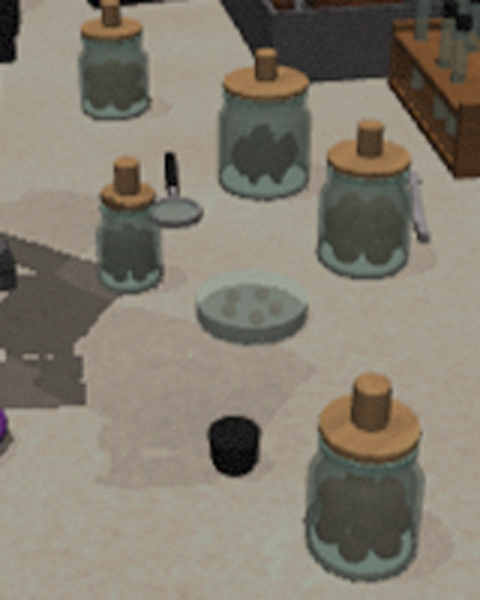

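View pics/sc30b.png

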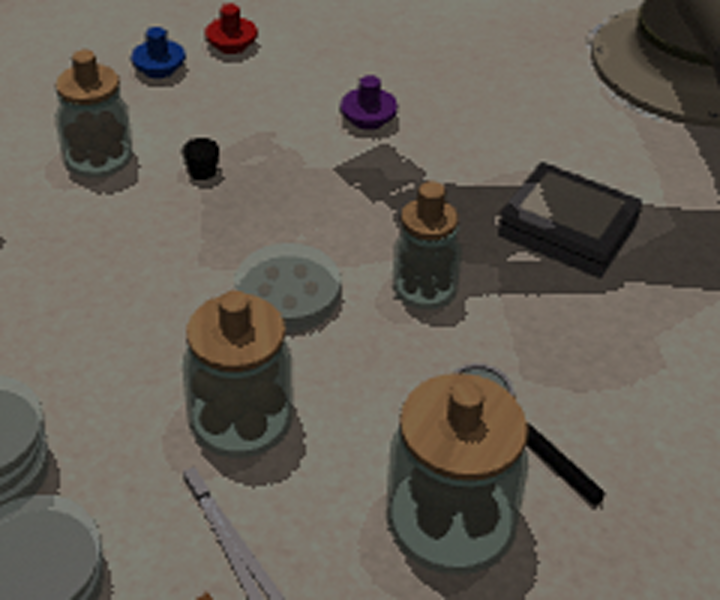

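View pics/w30b.png

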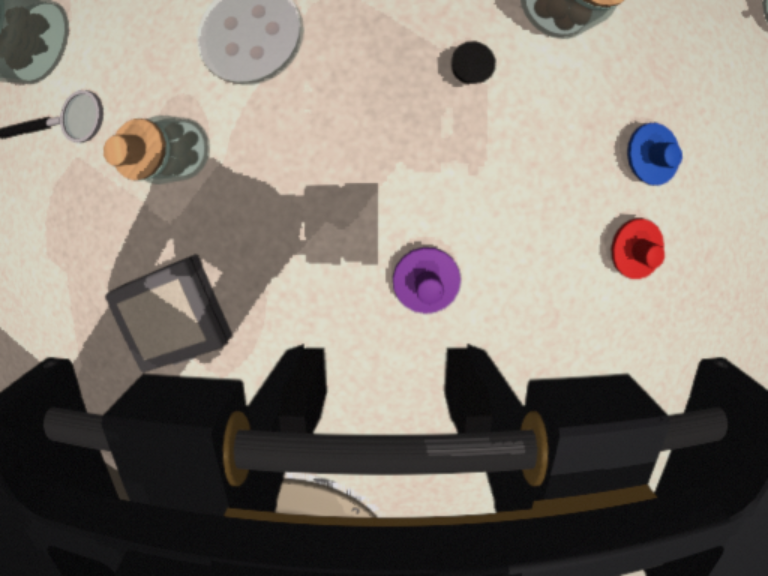

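```bash
python3 - <<'E'
import cv2,numpy as np
a=cv2.imread('pics/s30.png');b=cv2.imread('pics/sc30.png')
def c(i,x,y): return cv2.resize(i[y:y+45,x:x+40],None,fx=6,fy=6,interpolation=cv2.INTER_CUBIC)
top=np.hstack([c(a,222,155),c(a,302,230),c(a,265,120),])
bot=np.hstack([c(b,285,195),c(b,172,150),c(b,300,260)])
cv2.imwrite('pics/z30.png',np.vstack([top,bot]))
E
```

```text
(no output)
```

View pics/z30.png

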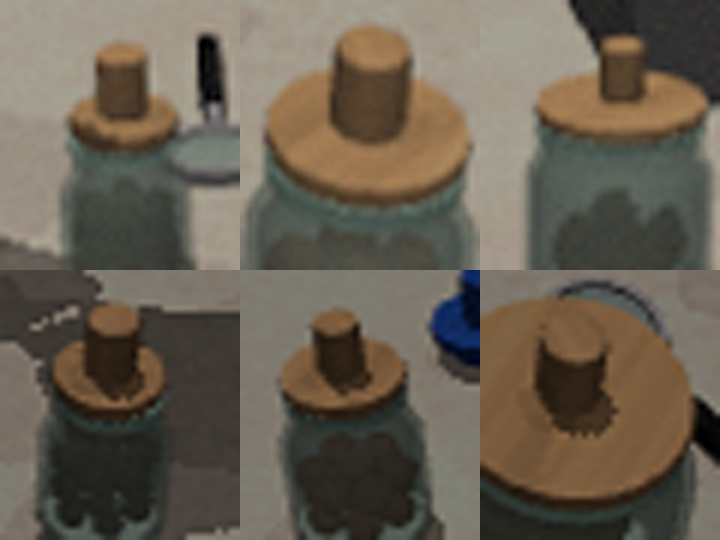

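```bash
python3 - <<'E'
from h import *
A=load('sc30');B=load('s30')
for n,a,b,e in [('S',(303.8,202.2),(242.2,163.3),.112),('M',(187.8,158.2),(324,237),.12),('XL',(300+92/6,260+66/6),(265+142/6,120+42/6),.136)]:
    d1=ray(A,*a);d2=ray(B,*b);t=np.linalg.lstsq(np.stack([d1,-d2],1),B['xyz']-A['xyz'],rcond=None)[0]
    q=(A['xyz']+t[0]*d1+B['xyz']+t[1]*d2)/2;print(n,q.round(4),e)
s=manip.get_state();print(s['t'],np.abs(s['qvel']).max(),s['force'])
E
```

```text
S [0.4648 0.0709 0.1119] 0.112
M [ 0.5941 -0.2544  0.1188] 0.12
XL [0.6025 0.2516 0.135 ] 0.136
28.8167 0.007661799608057902 [0.19883925 0.94850087 1.15096665]
```

All knob heights match seated lids. Handing in.

```bash
python3 -c "
from station import manip
print(manip.finish_job())"
```

```text
the job is handed in; nothing more can be done
None
```

All four jars are closed, each with its own lid, done in order from XL to L to M to S. I handed the job in at about 29 s of the 109 s allowed; no verdict was reported.

**Seating:** In the final scene and side pictures every flange lies level on its rim. I measured three of the four knob tops from the two fixed cameras:

| Lid | Knob top measured (mm) | Expected when seated (mm) |
|---|---|---|
| XL | 135.0 | 136 |
| M | 118.8 | 120 |
| S | 111.9 | 112 |

I did not measure the L knob top. That lid touched its rim with 3.8 N at the expected height, and it looks flat in the pictures.

**Surroundings:** Jars, Petri dish, stopper and coloured look-alike lids look undisturbed by eye. The strongest contact force shown in any reading was about 9 N, when the M lid seated.

**Disagreements and one miss:**
- **First grasp:** it closed above the XL knob without touching it. The finger tips end about 22 mm short of the reported TCP, so I gripped lower after that.
- **Cameras:** the scene and side cameras differed by up to about 12 mm in y on the jar mouths. I took each mouth's final position from the wrist camera held over it.

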